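# Fit the interlocking warming-stage inserts

### The job

Fit the two matching aluminium inserts into the warming stage so that they interlock like a jigsaw: first lay the long one in the open part of the lane and push it fully home under the clear hood, its notch over the key, then turn the short one so that its off-centre notch takes the long one's tongue and seat it flush in the space left. Leave the spare insert with the narrow central notch and everything else on the bench where it is.

Things in the scene. Friction and masses are not known exactly. Their poses are not given: they have to be found in the camera images.
- stage: Fixed level warming stage, 225 (x) by 91 mm. Origin: centre of its underside, on the bench; x runs along its lane to the hooded end, z up. Lane: a pocket, x -100.5 to +100.5 mm, y -31.5 to +31.5 mm; dark floor 6 mm above the bench, white side and far end walls (12-14 mm thick) up to 20 mm. Inserts lie in it with tops level with the walls; 5 mm play in all along it, 3 mm across.
- sill (a point): Middle of the top of the low sill that closes the lane's near (-x) end: 12 mm thick in x, top only 11 mm above the bench, so that a fingertip can pass over it into the lane. Axes as the stage's.
- key (a point): Middle of the top edge of the near face of the key, a fixed block 22 mm wide (y) that sticks out 16 mm from the lane's far end wall towards the sill, as tall as the walls (20 mm above the bench). Axes as the stage's.
- hood (a point): Middle of the lower near edge of the fixed clear hood with bright edges, which spans the lane from here to the far end (72 mm, 91 mm wide). Its underside is 42 mm and its top 47 mm above the bench, on four thin posts on the side walls. Axes as the stage's.
- long_home (a point): Where the long insert's centre point is when it is fully home under the hood, touching the far end wall, its notch round the key, its axes as the stage's. It must be slid there: the hood bars the way from above.
- short_home (a point): Where the short insert's centre point is when it lies flush in the lane between sill and long insert, the long one's tongue in its notch, its axes as the stage's; 2.5 mm play either way along x if the long one is fully home.
- long_insert_center (a point): Flat aluminium plate, 60 mm wide (y), 14 mm thick, lying flat at the start, turned either way. Point: centre of its 106 x 60 mm body rectangle, half-way up (7 mm above the underside); z up. 106 mm long (x) without tongue. +x end: notch 18 mm deep, 29 wide (y -6.5 to +22.5), for the key; -x end: tongue 22 wide (y -19 to +3), out 16 mm to x = -69. Two dark dish marks. 0.2-0.3 kg.
- short_insert_center (a point): Flat aluminium plate, 60 mm wide (y), 14 mm thick, lying flat at the start, turned either way. Point: centre of its 90 x 60 mm rectangle, half-way up (7 mm above the underside); z up. 90 mm long (x). +x end: off-centre notch 18 mm deep, 29 wide (y -22.5 to +6.5), which takes the long insert's tongue; -x end plain. One dark dish mark. 0.15-0.25 kg.
- spare_insert_center (a point): Flat aluminium plate, 60 mm wide (y), 14 mm thick, lying flat at the start, turned either way. Point: centre of its 90 x 60 mm rectangle, half-way up (7 mm above the underside); z up. 90 mm long (x), a narrow notch (16 mm wide, 18 deep) in the middle of its +x end: does not fit this stage, to be left alone.
- sample_jar: Bystander, to be left alone: small amber jar with white cap, 32 mm diameter, 48 mm tall. Loose, standing upright; origin at the centre of its underside.
- dish_stack: Bystander, to be left alone: two closed round dishes stacked, 60 mm diameter, 31 mm tall. Loose, standing upright; origin at the centre of its underside.
- media_bottle: Bystander, to be left alone: bottle with blue cap, 64 mm diameter, 120 mm tall. Loose, standing upright; origin at the centre of its underside.
- tip_box: Bystander, to be left alone: grey box with white lid, 102 x 72 x 61 mm (x, y, z). Loose, standing upright; origin at the centre of its underside.
- oil_jar: Bystander, to be left alone: jar with black cap, 50 mm diameter, 65 mm tall. Loose, standing upright; origin at the centre of its underside.
There are look-alikes about, which are no part of the job. What is shaped like the part that bears short_insert_center but yellow is not meant.

How it is judged:
On the way:
1. the long insert lies flat, fully home under the hood, on the key (x of long_insert_center in the frame of stage between 0.0425 and 0.0495 m and y of long_insert_center in the frame of stage between -0.004 and 0.004 m and z of long_insert_center in the frame of stage between 0.011 and 0.015 m and angle between long_insert_center's own z axis and vertical below 0.05 rad and angle between the x axis of long_insert_center and the x axis of stage, either way round below 0.08 rad), for 0.2 s.
At the end, for the whole second after the job is handed in: Both inserts at rest in the lane: the long one with its centre 42.5 to 49.5 mm along the stage's x, the short one at -57.5 to -48.5 mm, both within 4 mm of the lane's centre line, tops flush with the walls to 2 mm, flat to 0.05 rad and in line with the lane to 0.08 rad (all of step 1 and x of short_insert_center in the frame of stage between -0.0575 and -0.0485 m and y of short_insert_center in the frame of stage between -0.004 and 0.004 m and z of short_insert_center in the frame of stage between 0.011 and 0.015 m and angle between short_insert_center's own z axis and vertical below 0.05 rad and angle between the x axis of short_insert_center and the x axis of stage, either way round below 0.08 rad and linear speed of each of long_insert, short_insert below 0.01 m/s and angular speed of each of long_insert, short_insert below 0.1 rad/s); the robot touches nothing.
It fails at once if the spare insert or a bystander is moved more than 30 mm (distance of any of sample_jar, dish_stack, media_bottle, tip_box, oil_jar, spare_insert_center from where it was at the start of the episode above 0.03 m).
It fails at once if a bystander is knocked over (angle between any of sample_jar, dish_stack, media_bottle, tip_box, oil_jar's own z axis and vertical above 0.5 rad).
It also fails if it takes over 72 s, if anything falls off the work surface, if the arm or the gripper's body presses on something with over 40 N, if the wrist force passes 120 N, or if a joint passes its speed limit or range.

### The arm

A 7-joint arm with a two-finger parallel gripper is mounted at the origin on the work surface. World frame = base frame: x ahead of the robot, y to its left, z up, the work surface at z = 0. Lengths are in m, angles in rad, forces in N, time in s.
With the tool pointing down it reaches from about 0.425 to 0.925 m from the base axis. Payload 6.8 kg.
Tool frame: the origin (TCP) lies at the centre of the arm's flange, where the gripper is bolted on; the fingertips stand 173 mm ahead of it and the grasp point (between the pads) lies 155 mm ahead of it (r.hold_point_z is the distance from the TCP to the grasp point, in m); z points along the fingers, x is the direction in which the jaws open and shut, and the axes are right-handed (so a half turn about z gives the same grasp; the last joint's range is limited). The gripper opens to 85 mm and grips with 20 to 120 N. Pads are 22 mm wide; open, the fingers measure 114 mm over their backs; the gripper's body (76 mm by 85 mm) begins 54 mm behind the grasp point. The pads swing forward as they close: fully open they stand 13 mm farther back than shut.
Start: joints at [-1.325, 0.477, 0.022, 1.555, -0.011, 1.109, -0.083], TCP at [0.234, 0.633, 0.405] pointing down, gripper open.
Joint ranges: [-2.96, 2.96], [-0.34, 2.1], [-1.41, 1.46], [0.24, 2.44], [-1.37, 4.51], [0.17, 1.92], [-2.96, 2.96]. Speed limits (rad/s): [2.39, 2.39, 3.14, 3.14, 3.14, 3.14, 3.14].

### API

Orientations are given as a rotation vector (axis times angle).
In Python, from bench import r gives the robot as it stands.
- The arm moves only by the tool apply_moves, never from a script. Its arguments are lists of equal length, an entry for each row: "dp": the shift along the tool's x, y, z scaled (see below), a list of three; "twist": the turn, a rotation vector about the tool's x, y, z scaled (see below), a list of three; "jaw": the closure in counts, from 0 (fully open) to 255 (shut). In form: {"dp": [[x, y, z], ...], "twist": [[rx, ry, rz], ...], "jaw": [jaw, ...]}. A call has 1 to 20 rows; each row shifts and turns the pose as measured when the row begins, along the tool's axes as they then stand; what a row does not reach is not made up. The controller multiplies each number of a shift by 12 cm and each number of a turn by 120 degrees. A row lasts 1/10 s, in which the tool goes at most 50 mm and 8.59 degrees, less where a joint would pass 70% of its speed; a pose out of reach is approached as far as the arm can. A call with a number of a shift or a turn outside -1 to 1 is refused whole. A call with a gripper value outside its range is refused whole. The fingers move at their own pace and stop on an object; "grip_force" is the grip in N (left out, the last holds). Time passes only in rows, so rows that do not move let the fingers close. It gives the time, the measured TCP pose, the force and the opening at its end, in the units of the state.
- r.get_obs(): the state, without advancing time (a new reading comes with each control period).
- r.grab_frame(name): name is "scene" or "top"; returns a dict with "color" (384x512x3 uint8, red, green, blue), "z_map" (384x512 float32, m along the optical axis (not along the pixel's ray), 0 where there is no reading), "intrinsics" (3x3 intrinsics, pixels), "dist_coeffs" ([k1, k2, p1, p2, k3] as OpenCV has them; the pictures are not rectified), "R" (3x3) and "t" (3): a world point X has camera coordinates R X + t. Camera axes: x right, y down, z forward; pixel columns grow to the right and rows downward; lengths in m; the calibration is good to about 2 mm. A picture is of the moment at which its call begins.
- r.hand_in(): hands the job in, once; it reports no verdict.
The state is a dict: "clock": time; "joints": joint angles; "qvel": joint speeds; "tau": joint torques, N m; "tcp_pos": TCP position; "orientation": TCP orientation; "contact_force": force on the tool from outside, world axes, zero at the start; "moment": the same for the moment, N m; "grip_width": finger opening in m.
Only numpy, scipy, OpenCV 4.12 (cv2) and the standard library are available. Lean on these libraries where they do the work, as an engineer would, in place of code of your own. Each camera call takes 0.05 s, during which the arm holds its last target.

## Working session

There is one attempt and no reset: what is moved stays moved. The work goes in short steps, Python scripts to look and compute and a tool call to move; the robot and the scene stay as the last step left them, time stands still between calls to the robot, and variables do not carry over. Pictures are saved under pics/ and viewed, and the job is handed in when it is done.

Besides the shell and the picture viewer there is one more tool, called after "Request:" as name(argument=value, ...), one argument or row to a line, values as JSON. apply_moves: Moves the arm, as the interface text tells. Shifts and turns lie within -1 to 1; 1 stands for 12 cm of shift or 120 degrees of turn. Its arguments: {"type":"object","properties":{"dp":{"type":"array"},"twist":{"type":"array"},"jaw":{"type":"array"},"grip_force":{"type":"number"}},"required":["dp","twist","jaw"]}

```bash
mkdir -p pics; ls; cat > h.py <<'E'
from bench import r
import numpy as np, cv2
def save(n,img): cv2.imwrite('pics/'+n+'.png',img[...,::-1])
E
python3 - <<'E'
from h import *
for n in('scene','top'):
    f=r.grab_frame(n); np.savez(n+'0.npz',**{k:np.array(v) for k,v in f.items()})
    save(n+'0',f['color']); print(n,f['intrinsics'],f['dist_coeffs'],f['R'],f['t'])
print(r.get_obs())
E
```

```text
pics
scene [[399.13313938   0.         255.47811251]
 [  0.         399.13313938 196.8963522 ]
 [  0.           0.           1.        ]] [-0.00020067  0.          0.          0.          0.        ] [[-0.67041109  0.74195065 -0.00762943]
 [ 0.46619105  0.41319653 -0.78226244]
 [-0.57724767 -0.52799419 -0.62290229]] [ 0.33216809 -0.16248815  1.41929431]
top [[488.78516613   0.         255.67891233]
 [  0.         488.78516613 186.75717641]
 [  0.           0.           1.        ]] [0.00323817 0.         0.         0.         0.        ] [[-0.00732954 -0.99992338 -0.00997538]
 [-0.9981973   0.00791041 -0.05949429]
 [ 0.05956864  0.00952133 -0.9981788 ]] [0.01683446 0.47743268 1.55091884]
{'clock': 0.1, 'joints': array([-1.32508437,  0.47771598,  0.02237248,  1.55634145, -0.0115235 ,
        1.1092964 , -0.08314572]), 'qvel': array([-0.00082228, -0.00037612,  0.00170361, -0.00287976, -0.00225058,
       -0.00369859, -0.00058107]), 'tau': array([ 4.22593599e-03, -5.97763789e+01,  1.61361180e+00, -2.81952453e+01,
        1.28676192e-02,  5.00307462e-03,  2.39227074e-05]), 'tcp_pos': array([0.23378919, 0.6329586 , 0.40382895]), 'orientation': array([ 2.57692763e+00,  1.79516614e+00, -1.99902780e-03]), 'contact_force': array([ 0.32007497,  0.04080548, -0.3705738 ]), 'moment': array([-0.00588042, -0.02338407, -0.03006917]), 'grip_width': 0.08521253220297144}
```

View pics/scene0.png

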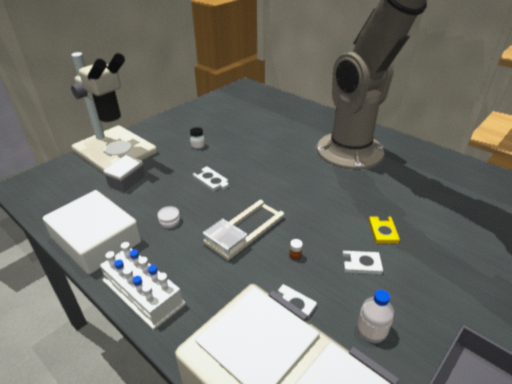

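View pics/top0.png

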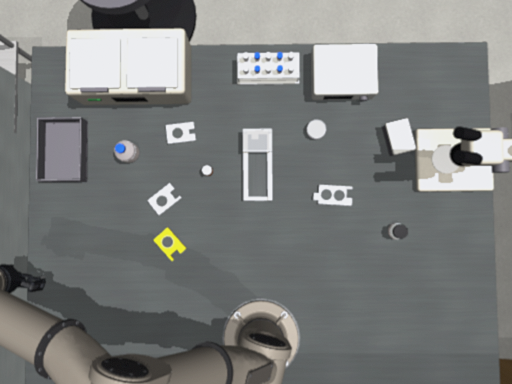

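```bash
python3 - <<'E'
from h import *
f=np.load('top0.npz'); c=f['color']
def crop(u,v,w=30,s=8): return cv2.resize(c[v-w:v+w,u-w:u+w],None,fx=s,fy=s,interpolation=cv2.INTER_CUBIC)[:400,:400] if 0 else cv2.resize(c[v-w:v+w,u-w:u+w],(260,260),interpolation=cv2.INTER_CUBIC)
save('crops0',np.vstack([np.hstack([crop(180,132),crop(164,198),crop(170,244)]),np.hstack([crop(333,195),crop(257,150),crop(257,185)])]))
f=np.load('scene0.npz'); c=f['color']
save('crops1',np.vstack([np.hstack([crop(297,300),crop(363,262),crop(384,230)]),np.hstack([crop(210,178),crop(230,235),crop(262,215)])]))
E
```

```text
(no output)
```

View pics/crops0.png

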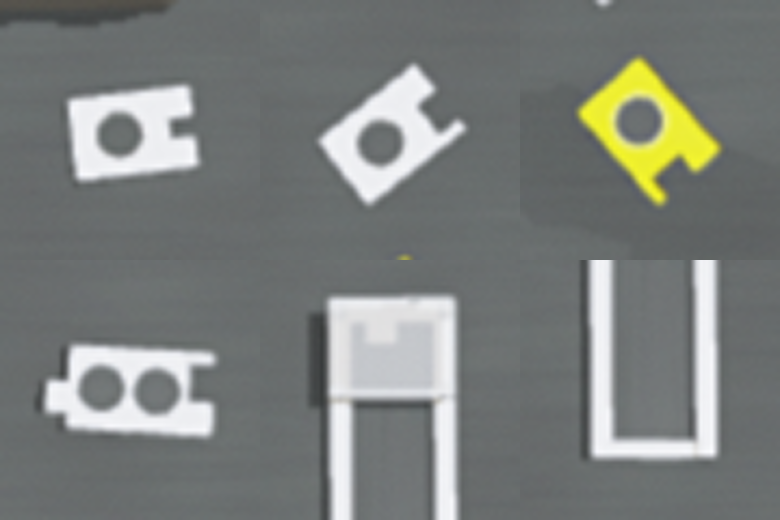

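View pics/crops1.png

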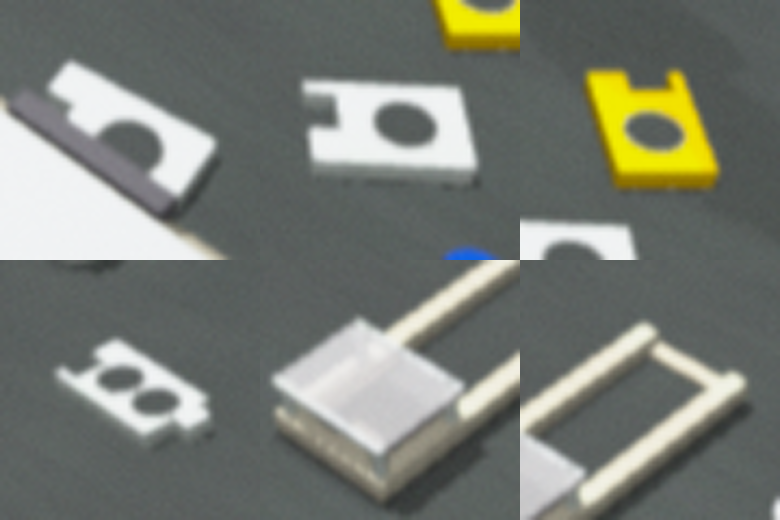

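```bash
cat > fit.py <<'E'
from h import *
from scipy.optimize import minimize
def proj(f,P):
    rv=cv2.Rodrigues(f['R'])[0]
    return cv2.projectPoints(np.float64(P),rv,f['t'],f['intrinsics'],f['dist_coeffs'])[0].reshape(-1,2)
SS=8
def render(f,prisms,pose,box):
    x,y,z,yaw=pose; u0,v0,u1,v1=box
    m=np.zeros(((v1-v0)*SS,(u1-u0)*SS),np.uint8); c,s=np.cos(yaw),np.sin(yaw)
    for poly,z0,z1 in prisms:
        p=np.array(poly); X=np.c_[x+c*p[:,0]-s*p[:,1],y+s*p[:,0]+c*p[:,1]]
        n=len(X)
        q=[]
        for zz in(z0,z1):
            a=proj(f,np.c_[X,np.full(n,z+zz)]); q.append((a-[u0,v0]+.5)*SS-.5)
        fp=lambda a:cv2.fillPoly(m,[np.round(a*16).astype(np.int32)],255,shift=4)
        fp(q[0]);fp(q[1])
        for i in range(n):
            j=(i+1)%n; fp(np.array([q[0][i],q[0][j],q[1][j],q[1][i]]))
    return cv2.resize(m,(u1-u0,v1-v0),interpolation=cv2.INTER_AREA)/255.
def alpha(f,box,fg=None,fill=True):
    u0,v0,u1,v1=box; g=f['color'][v0:v1,u0:u1].astype(float).mean(2)
    bg=np.median(g); fg=fg or np.percentile(g,97)
    a=np.clip((g-bg-8)/(fg-bg-8),0,1)
    if fill:
        cs,_=cv2.findContours((a>.35).astype(np.uint8),cv2.RETR_EXTERNAL,cv2.CHAIN_APPROX_NONE)
        k=max(cs,key=cv2.contourArea); m=np.zeros(a.shape,np.uint8); cv2.drawContours(m,[k],-1,1,-1)
        keep=cv2.dilate(m,np.ones((3,3)))
        inner=cv2.erode(m,np.ones((5,5)))
        a=np.where(inner>0,1,a)*keep
    return a
mm=lambda L:[(a/1000,b/1000) for a,b in L]
LONG=[(mm([(-53,-30),(53,-30),(53,-6.5),(35,-6.5),(35,22.5),(53,22.5),(53,30),(-53,30),(-53,3),(-69,3),(-69,-19),(-53,-19)]),-.007,.007)]
SHORT=[(mm([(-45,-30),(45,-30),(45,-22.5),(27,-22.5),(27,6.5),(45,6.5),(45,30),(-45,30)]),-.007,.007)]
SPARE=[(mm([(-45,-30),(45,-30),(45,-8),(27,-8),(27,8),(45,8),(45,30),(-45,30)]),-.007,.007)]
R=lambda a,b,c,d:mm([(a,c),(b,c),(b,d),(a,d)])
STAGE=[(R(-112.5,112.5,31.5,45.5),0,.02),(R(-112.5,112.5,-45.5,-31.5),0,.02),(R(-112.5,-100.5,-45.5,45.5),0,.011)]
def fit(views,prisms,p0,fixz=None,wfun=None,fill=True,fg=None):
    A=[]
    for f,box in views:
        A.append(alpha(f,box,fill=fill,fg=fg))
    def cost(p,full=False):
        pose=(p[0],p[1],fixz if fixz is not None else p[2],p[-1]); e=0
        for (f,box),a in zip(views,A):
            d=(render(f,prisms,pose,box)-a)**2
            if wfun is not None: d=d*wfun(f,box)
            e+=d.sum()
        return e
    p=np.array([p0[0],p0[1],p0[3]] if fixz is not None else p0,float)
    st=np.array([.006,.006,.06] if fixz is not None else [.006,.006,.004,.06])
    for k in range(3):
        S=np.vstack([p]+[p+st*np.eye(len(p))[i] for i in range(len(p))])
        r_=minimize(cost,p,method='Nelder-Mead',options=dict(initial_simplex=S,xatol=1e-5,fatol=1e-4,maxiter=300)); p=r_.x; st=st/3
    return p,r_.fun
def px2w(f,u,v,z):
    K=f['intrinsics'];n=cv2.undistortPoints(np.float64([[[u,v]]]),K,f['dist_coeffs'])[0,0]
    d=f['R'].T@np.array([n[0],n[1],1]);o=-f['R'].T@f['t'];return o+d*(z-o[2])/d[2]
E
cat > m0.py <<'E'
from fit import *
T=dict(np.load('top0.npz'));S=dict(np.load('scene0.npz'))
def bx(f,P,w): 
    u,v=np.round(proj(f,[P])[0]).astype(int); return (u-w,v-w,u+w,v+w)
for nm,M,px,yaw in(('long',LONG,(333,195),-1.6),('short',SHORT,(164,198),-.9),('spare',SPARE,(180,132),-1.5)):
    P=px2w(T,*px,.007); vt=(T,bx(T,P,28)); vs=(S,bx(S,P,28))
    zt=T['z_map'][px[1],px[0]]
    print(nm,'guess',P.round(4),'depth at px ->z', (px2w(T,*px,0)+ 0)[2], )
    views=[('top',[vt]),('scene',[vs]),('both',[vt,vs])]
    if nm=='spare': views=views[:1]
    for n,v in views:
        p,e=fit(v,M,(P[0],P[1],.007,yaw),fixz=.007); print(' ',n,p.round(4),round(e,2))
    if nm!='spare':
        p,e=fit([vt,vs],M,(P[0],P[1],.007,yaw)); print('  free z',p.round(4),round(e,2))
# heights from depth
def cloud(f):
    v,u=np.mgrid[:384,:512]; z=f['z_map']; K=f['intrinsics']
    n=cv2.undistortPoints(np.float64(np.c_[u.ravel(),v.ravel()])[:,None],K,f['dist_coeffs'])[:,0]
    C=np.c_[n,np.ones(len(n))]*z.reshape(-1,1); return ((C-f['t'])@f['R']).reshape(384,512,3)
C=cloud(T); D=cloud(S)
print('top z: long',C[195,345],'bench',C[215,345],'short',C[198,155:162:2,2],'stage wall',C[185,244:248],'hood',C[140,257])
E
python3 m0.py
```

```text
long guess [ 0.4495 -0.2346  0.007 ] depth at px ->z 0.0
  top [ 0.4506 -0.2412 -1.6373] 4.96
  scene [ 0.4414 -0.2496 -1.6331] 41.4
  both [ 0.449  -0.2418 -1.6354] 124.22
  free z [ 0.45   -0.2397  0.0155 -1.6366] 58.13
short guess [0.4441 0.3086 0.007 ] depth at px ->z 0.0
  top [ 0.4421  0.3089 -0.9106] 3.75
  scene [ 0.433   0.3042 -0.897 ] 72.25
  both [ 0.4386  0.3072 -0.8831] 181.26
  free z [ 0.4411  0.3072  0.0155 -0.9013] 90.95
spare guess [0.6578 0.2574 0.007 ] depth at px ->z 0.0
  top [ 0.6571  0.2566 -1.4655] 4.82
top z: long [ 0.44909858 -0.27254509  0.01004911] bench [ 0.38518614 -0.2727792   0.00192073] short [0.01317552 0.01604769 0.01179346 0.01243978] stage wall [[0.48268058 0.05014481 0.02694087]
 [0.48317725 0.04722463 0.0187157 ]
 [0.4830726  0.04399271 0.01996426]
 [0.48276458 0.04067845 0.02441988]] hood [0.62515957 0.00770742 0.03475866]
```

```bash
cat > v.py <<'E'
from m0 import *
out=[]
for M,pose in((LONG,(.4506,-.2412,.007,-1.6373)),(SHORT,(.4421,.3089,.007,-.9106))):
    for f in(T,S):
        b=bx(f,pose[:3],28); a=alpha(f,b); rr=render(f,M,pose,b)
        g=f['color'][b[1]:b[3],b[0]:b[2]].mean(2)/255
        out.append(np.hstack([cv2.resize(q,(200,200),interpolation=0) for q in(g,a,rr,np.abs(a-rr))]))
cv2.imwrite('pics/dbg.png',np.vstack([np.hstack(out[:1])]+out[1:])[:800]*255)
E
python3 v.py >/dev/null
```

```text
[ WARN:0@3.436] global loadsave.cpp:1063 imwrite_ Unsupported depth image for selected encoder is fallbacked to CV_8U.
```

View pics/dbg.png

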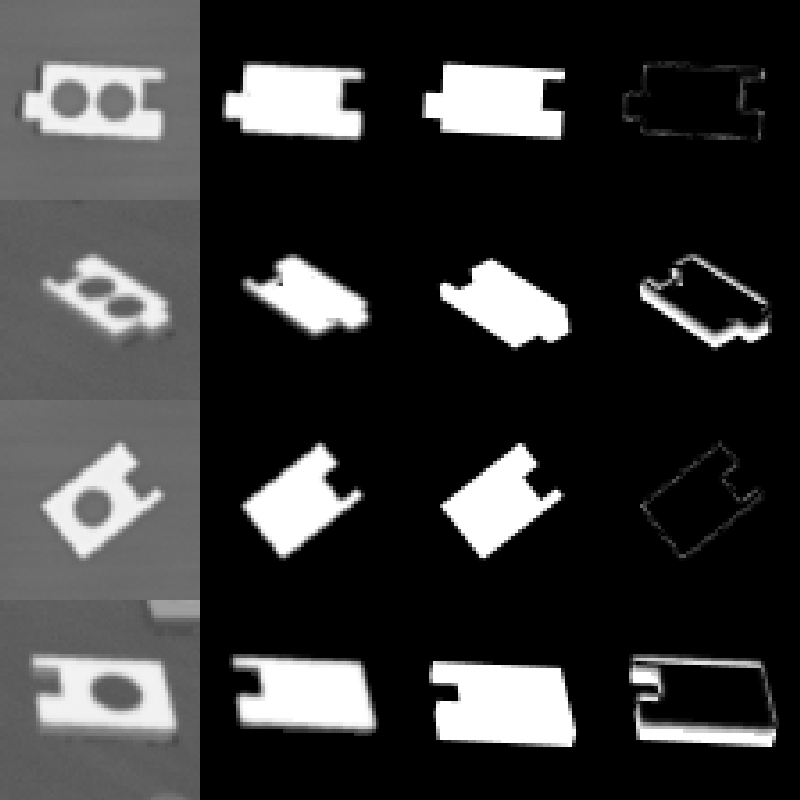

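```bash
cat > m1.py <<'E'
from m0 import *
import fit as F
print('----')
def face(M): return [(p,b,b) for p,a,b in M]
def alphaS(f,box):
    u0,v0,u1,v1=box; g=f['color'][v0:v1,u0:u1].astype(float).min(2)
    fg=np.percentile(g,95); lo=np.median(g); side=lo+.3*(fg-lo)
    a=np.clip((g-side)/(fg-side),0,1)
    m=(a>.4).astype(np.uint8); cs,_=cv2.findContours(m,cv2.RETR_EXTERNAL,cv2.CHAIN_APPROX_NONE)
    k=max(cs,key=cv2.contourArea); m=np.zeros(a.shape,np.uint8); cv2.drawContours(m,[k],-1,1,-1)
    return np.where(cv2.erode(m,np.ones((5,5)))>0,1,a)*cv2.dilate(m,np.ones((3,3)))
def joint(M,p0,vt,vs,use):
    At=alpha(*vt);As=alphaS(*vs);Ms=face(M)
    def cost(p):
        e=0
        z=p[3] if len(p)>3 else .007
        if 't' in use:e+=((render(vt[0],M,(p[0],p[1],z,p[2]),vt[1])-At)**2).sum()
        if 's' in use:e+=((render(vs[0],Ms,(p[0],p[1],z,p[2]),vs[1])-As)**2).sum()
        return e
    p=np.array(p0);st=np.array([.005,.005,.05,.005])[:len(p)]
    for k in range(3):
        o=minimize(cost,p,method='Nelder-Mead',options=dict(initial_simplex=np.vstack([p]+[p+r for r in np.diag(st)]),xatol=1e-5,fatol=1e-4));p=o.x;st=st/3
    return p,o.fun
if __name__=='__main__':
  for nm,M,p in(('long',LONG,(.4506,-.2412,-1.6373)),('short',SHORT,(.4421,.3089,-.9106))):
    vt=(T,bx(T,(p[0],p[1],.007),28));vs=(S,bx(S,(p[0],p[1],.007),24))
    for u in('t','s','ts'): 
        q,e=joint(M,p,vt,vs,u); print(nm,u,q.round(4),round(e,2))
    q,e=joint(M,(*p,.007),vt,vs,'ts'); print(nm,'free z',q.round(4),round(e,2))
  # stage, top only
  P=px2w(T,257,165,.02); print('stage guess',P)
  b=bx(T,P,45)
  def wf(f,box):
    return W
  u=np.arange(b[0],b[2]);v=np.arange(b[1],b[3]); 
  W=np.ones((90,90)); 
  # mask hood: rows above stage x=+30
  vr=proj(T,[(P[0]+.03,P[1],.02)])[0,1]-b[1]; W[:int(vr)]=0
  p,e=fit([(T,b)],STAGE,(P[0],P[1],0,0.),fixz=0,wfun=wf,fill=False,fg=230); print('stage',p.round(4),e)
  a=alpha(T,b,fill=False,fg=230);rr=render(T,STAGE,(p[0],p[1],0,p[2]),b)
  g=T['color'][b[1]:b[3],b[0]:b[2]].mean(2)/255
  cv2.imwrite('pics/dbg2.png',np.hstack([cv2.resize(np.float32(q),(266,266),interpolation=0) for q in(g,rr,np.abs(a-rr)*W)])*255)
  g=T['color'][:,:].mean(2); print(g[185,236:280].round(0)); print(g[150:205:1,257].round())
E
python3 m1.py | sed -n '/----/,$p'
```

```text
----
long t [ 0.4506 -0.2412 -1.6412] 5.16
long s [ 0.4469 -0.2426 -1.6413] 10.02
long ts [ 0.4493 -0.2412 -1.64  ] 33.36
long free z [ 0.4501 -0.2402 -1.6426  0.0102] 17.2
short t [ 0.4422  0.3086 -0.9084] 3.97
short s [ 0.4385  0.3068 -0.9095] 4.52
short ts [ 0.4403  0.3075 -0.9076] 37.63
short free z [ 0.4418  0.3081 -0.9056  0.0106] 8.99
stage guess [0.54689543 0.00840101 0.02      ]
stage [0.5483 0.0074 0.001 ] 4.007211649365628
[109. 110. 110. 111. 106.  79.  88. 165. 234. 242. 240. 224. 156. 116.
 112. 113. 115. 117. 117. 116. 117. 118. 118. 119. 118. 119. 117. 118.
 117. 108. 102. 169. 234. 241. 243. 239. 170. 112. 106. 108. 110. 110.
 109. 110.]
[223. 193. 122.  83. 100. 113. 116. 115. 115. 115. 115. 116. 116. 115.
 115. 116. 115. 116. 116. 115. 116. 115. 114. 115. 116. 116. 116. 118.
 116. 117. 118. 116. 118. 118. 118. 118. 117. 119. 119. 118. 119. 119.
 120. 119. 116. 125. 180. 232. 242. 241. 194. 130. 109. 109. 110.][ WARN:0@6.423] global loadsave.cpp:1063 imwrite_ Unsupported depth image for selected encoder is fallbacked to CV_8U.
```

View pics/dbg2.png

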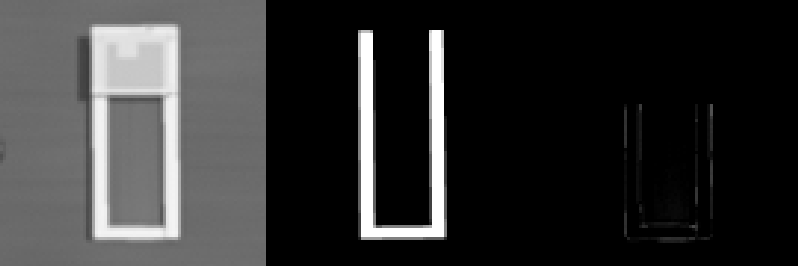

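```bash
cat > plan.py <<'E'
import sys
from h import *
from scipy.spatial.transform import Rotation as Ro
def state():
    o=r.get_obs(); Rm=Ro.from_rotvec(o['orientation']).as_matrix()
    print('t',round(o['clock'],2),'tcp',o['tcp_pos'].round(4),'head',round(np.degrees(np.arctan2(Rm[1,0],Rm[0,0])),2),'zax',Rm[:,2].round(4),'F',np.round(o['contact_force'],2),'w',round(o['grip_width'],4),'q',o['joints'].round(2))
    return o,Rm
def plan(x=None,y=None,z=None,head=None):
    o,Rm=state()
    p=o['tcp_pos']; h0=np.arctan2(Rm[1,0],Rm[0,0])
    h=h0 if head is None else np.radians(head)
    Rt=np.array([[np.cos(h),np.sin(h),0],[np.sin(h),-np.cos(h),0],[0,0,-1]])
    tw=Ro.from_matrix(Rm.T@Rt).as_rotvec(degrees=True)/120
    tgt=np.array([x if x is not None else p[0],y if y is not None else p[1],z if z is not None else p[2]])
    d=tgt-p
    print('total twist',tw.round(4),'rows',np.linalg.norm(tw)*120/8.59)
    print('total dp in current frame',(Rm.T@d/.12).round(3),' after turn',(Rt.T@d/.12).round(3),'mm',np.linalg.norm(d)*1e3)
if __name__=='__main__':
    a=[None if q=='-' else float(q) for q in sys.argv[1:]]
    print(r.hold_point_z); plan(*a)
E
python3 plan.py .45 .30 .36 -; python3 - <<'E'
E
```

```text
0.1547
t 0.1 tcp [0.2338 0.633  0.4038] head 69.72 zax [-5.0e-04 -1.6e-03 -1.0e+00] F [ 0.32  0.04 -0.37] w 0.0852 q [-1.33  0.48  0.02  1.56 -0.01  1.11 -0.08]
total twist [0.0001 0.0008 0.    ] rows 0.010890665392882358
total dp in current frame [-1.978  2.652  0.369]  after turn [-1.978  2.652  0.365] mm 399.4114696630702
```

Request:
apply_moves(
  dp=[
    [-0.2,0.265,0.037],
    [-0.2,0.265,0.037],
    [-0.2,0.265,0.037],
    [-0.2,0.265,0.037],
    [-0.2,0.265,0.037],
    [-0.2,0.265,0.037],
    [-0.2,0.265,0.037],
    [-0.2,0.265,0.037],
    [-0.2,0.265,0.037],
    [-0.2,0.265,0.037],
    [0,0,0],
    [0,0,0],
  ],
  twist=[
    [0,0,0],
    [0,0,0],
    [0,0,0],
    [0,0,0],
    [0,0,0],
    [0,0,0],
    [0,0,0],
    [0,0,0],
    [0,0,0],
    [0,0,0],
    [0,0,0],
    [0,0,0],
  ],
  jaw=[0,0,0,0,0,0,0,0,0,0,0,0],
)

```text
clock: 1.3
tcp_pos: [0.4542, 0.2843, 0.3527]
orientation: [2.574, 1.798, -0.015]
contact_force: [-0.5, 0.2, -0.8]
grip_width: 0.0856
```

```bash
python3 plan.py .4506 -.2412 .30 -4
```

```text
0.1547
t 1.3 tcp [0.4542 0.2843 0.3527] head 69.89 zax [-0.0068 -0.0068 -1.    ] F [-0.53  0.18 -0.79] w 0.0856 q [-0.79  0.31  0.14  1.95 -0.05  0.9   0.59]
total twist [0.001  0.0048 0.6157] rows 8.601924319365411
total dp in current frame [-4.119  1.479  0.469]  after turn [0.275 4.371 0.439] mm 528.151571170711
```

Request:
apply_moves(
  dp=[
    [0,0,0],
    [0,0,0],
    [0,0,0],
    [0,0,0],
    [0,0,0],
    [0,0,0],
    [0,0,0],
    [0,0,0],
    [0,0,0],
    [0,0,0],
  ],
  twist=[
    [0,0,0.068],
    [0,0,0.068],
    [0,0,0.068],
    [0,0,0.068],
    [0,0,0.068],
    [0,0,0.068],
    [0,0,0.068],
    [0,0,0.068],
    [0,0,0.068],
    [0,0,0],
  ],
  jaw=[0,0,0,0,0,0,0,0,0,0],
)

```text
clock: 2.3
tcp_pos: [0.4465, 0.2965, 0.3515]
orientation: [3.133, -0.147, -0.017]
contact_force: [-0.2, -0.4, -0.4]
grip_width: 0.0851
```

Request:
apply_moves(
  dp=[
    [0.02,0.336,0.01],
    [0.02,0.336,0.01],
    [0.02,0.336,0.01],
    [0.02,0.336,0.01],
    [0.02,0.336,0.01],
    [0.02,0.336,0.01],
    [0.02,0.336,0.01],
    [0.02,0.336,0.01],
    [0.02,0.336,0.01],
    [0.02,0.336,0.01],
    [0.02,0.336,0.01],
    [0.02,0.336,0.01],
    [0,0,0],
    [0,0,0],
  ],
  twist=[
    [0,0,0],
    [0,0,0],
    [0,0,0],
    [0,0,0],
    [0,0,0],
    [0,0,0],
    [0,0,0],
    [0,0,0],
    [0,0,0],
    [0,0,0],
    [0,0,0],
    [0,0,0],
    [0,0,0],
    [0,0,0],
  ],
  jaw=[0,0,0,0,0,0,0,0,0,0,0,0,0,0],
)

```text
clock: 3.7
tcp_pos: [0.4479, -0.1916, 0.3391]
orientation: [3.14, -0.008, -0.007]
contact_force: [-0.4, 0.9, -0.5]
grip_width: 0.0853
```

```bash
python3 plan.py .4506 -.2412 .25 -4; python3 - <<'E'
from h import *
for n in('scene','top'):
    f=r.grab_frame(n); np.savez(n+'1.npz',**{k:np.array(v) for k,v in f.items()}); save(n+'1',cv2.resize(f['color'][60:300,120:440] if n=='scene' else f['color'][100:340,200:512],(800,600)))
E
```

```text
0.1547
t 3.7 tcp [ 0.4479 -0.1916  0.3391] head -0.28 zax [-0.0045 -0.0011 -1.    ] F [-0.41  0.93 -0.53] w 0.0853 q [-0.25  0.29  0.62  2.09 -0.22  0.83  0.5 ]
total twist [0.0006 0.0021 0.031 ] rows 0.43458855753165276
total dp in current frame [0.028 0.412 0.743]  after turn [0.052 0.411 0.743] mm 102.01536705918389
```

View pics/top1.png

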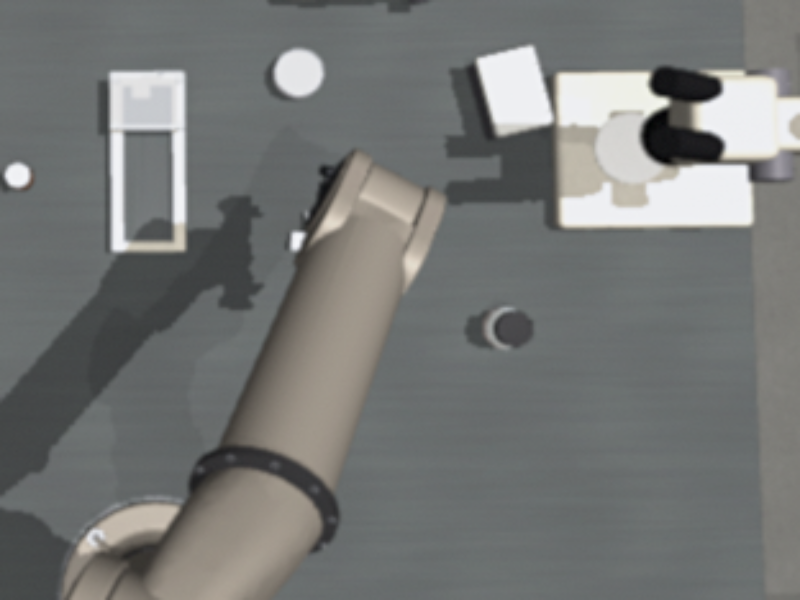

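View pics/scene1.png

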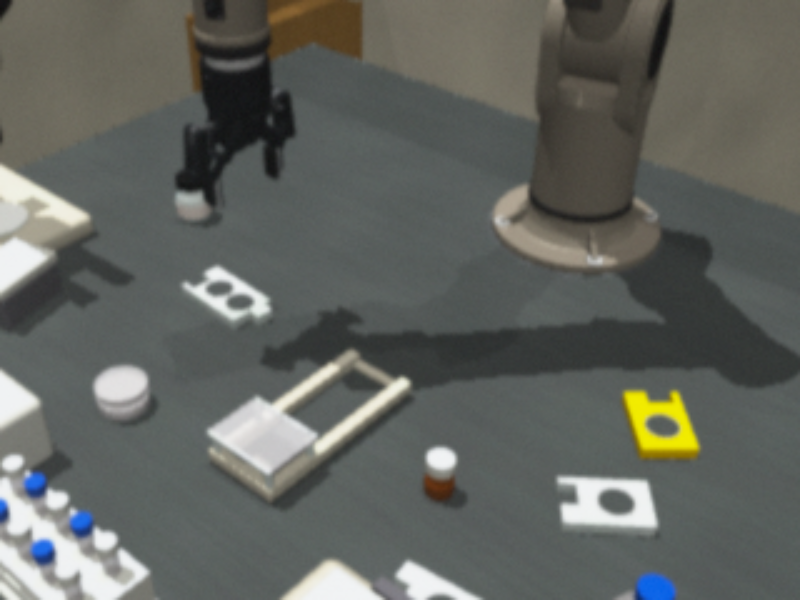

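```bash
python3 - <<'E'
from fit import *
S=dict(np.load('scene1.npz'))
p=np.array([.4479,-.1916,.3391])
for L in(.155,.16,.173,.186):
    print(L,[proj(S,[p+[dx,0,-L]])[0].round(1) for dx in(-.057,-.0425,.0425,.057)])
c=S['color'][75:160,180:260]; save('tips',cv2.resize(c,(720,765)[:2],interpolation=cv2.INTER_CUBIC)[:600])
save('tips',cv2.resize(S['color'][95:155,190:250],(600,600),interpolation=cv2.INTER_CUBIC))
E
```

```text
0.155 [array([230.6, 128.1]), array([227.1, 129.9]), array([205.6, 141.1]), array([201.8, 143.1])]
0.16 [array([230.7, 129.6]), array([227.2, 131.4]), array([205.8, 142.6]), array([202. , 144.6])]
0.173 [array([230.9, 133.5]), array([227.5, 135.3]), array([206.2, 146.6]), array([202.4, 148.6])]
0.186 [array([231.1, 137.3]), array([227.7, 139.1]), array([206.6, 150.5]), array([202.8, 152.5])]
```

View pics/tips.png

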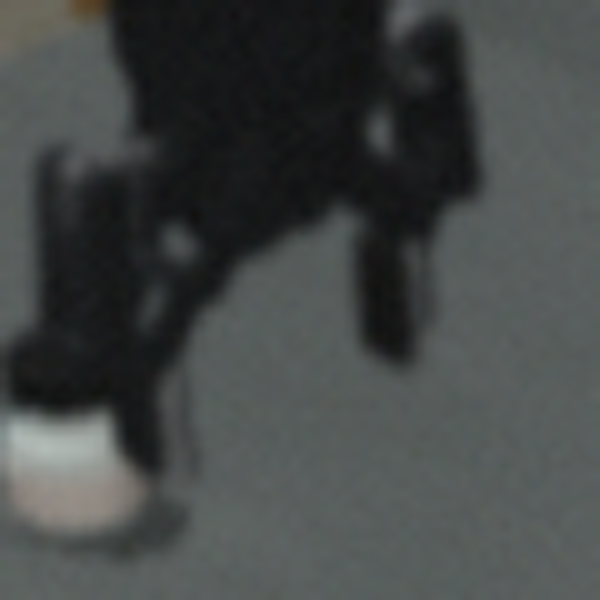

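```bash
python3 plan.py .4495 -.235 .23 -4
```

```text
0.1547
t 3.8 tcp [ 0.4479 -0.1908  0.3392] head -0.24 zax [-0.0042 -0.001  -1.    ] F [ 0.26  0.54 -0.23] w 0.0855 q [-0.25  0.28  0.62  2.09 -0.22  0.83  0.5 ]
total twist [0.0006 0.002  0.0313] rows 0.43809019344002975
total dp in current frame [0.018 0.367 0.91 ]  after turn [0.039 0.366 0.91 ] mm 117.81175223705331
```

Request:
apply_moves(
  dp=[
    [0,0,0],
    [0.01,0.12,0.3],
    [0.01,0.12,0.3],
    [0.01,0.12,0.3],
    [0,0,0],
    [0,0,0],
  ],
  twist=[
    [0,0.002,0.031],
    [0,0,0],
    [0,0,0],
    [0,0,0],
    [0,0,0],
    [0,0,0],
  ],
  jaw=[0,0,0,0,0,0],
)

```text
clock: 4.4
tcp_pos: [0.4541, -0.2244, 0.229]
orientation: [-3.136, 0.071, -0.007]
contact_force: [0.1, 0.1, 0.4]
grip_width: 0.0853
```

```bash
python3 plan.py .4495 -.235 .178 -4
```

```text
0.1547
t 4.4 tcp [ 0.4541 -0.2244  0.229 ] head -2.6 zax [ 0.0047  0.0044 -1.    ] F [0.15 0.06 0.35] w 0.0853 q [-0.06  0.5   0.5   2.12 -0.43  0.61  0.7 ]
total twist [-0.0022 -0.0021  0.0117] rows 0.16906499907281117
total dp in current frame [-0.036  0.092  0.425]  after turn [-0.032  0.091  0.425] mm 52.31233805504276
```

Request:
apply_moves(
  dp=[
    [-0.033,0.09,0.05],
    [0,0,0.12],
    [0,0,0.12],
    [0,0,0.12],
    [0,0,0],
    [0,0,0],
  ],
  twist=[
    [-0.002,-0.002,0.012],
    [0,0,0],
    [0,0,0],
    [0,0,0],
    [0,0,0],
    [0,0,0],
  ],
  jaw=[0,0,0,0,0,0],
)

```text
clock: 5.0
tcp_pos: [0.4521, -0.2326, 0.1801]
orientation: [-3.139, 0.104, -0.012]
contact_force: [0.4, 0.2, 0.5]
grip_width: 0.0854
```

```bash
python3 plan.py .4495 -.235 .176 -4;python3 - <<'E'
from h import *
f=r.grab_frame('scene'); np.savez('scene2.npz',**{k:np.array(v) for k,v in f.items()}); save('scene2',cv2.resize(f['color'][130:220,160:280],(800,600),interpolation=cv2.INTER_CUBIC))
E
```

```text
0.1547
t 5.0 tcp [ 0.4521 -0.2326  0.1801] head -3.78 zax [ 7.5e-03  4.0e-04 -1.0e+00] F [0.42 0.23 0.46] w 0.0854 q [ 0.01  0.59  0.43  2.13 -0.5   0.51  0.75]
total twist [-0.0004 -0.0035  0.0018] rows 0.05610840362338759
total dp in current frame [-0.021  0.021  0.034]  after turn [-0.02   0.021  0.034] mm 5.383246727233709
```

View pics/scene2.png

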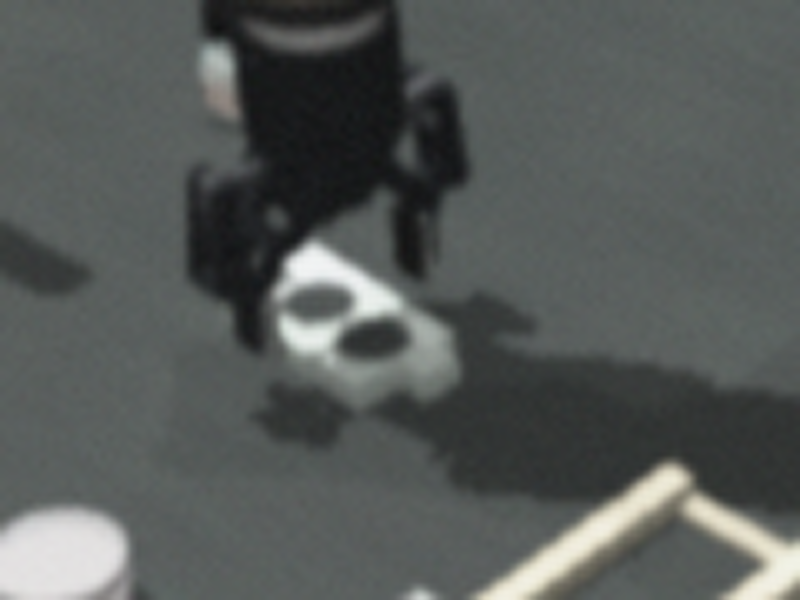

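Request:
apply_moves(
  dp=[
    [-0.02,0.02,0.033],
    [0,0,0],
    [0,0,0],
    [0,0,0],
    [0,0,0],
    [0,0,0],
    [0,0,0],
    [0,0,0],
    [0,0,0],
    [0,0,0],
    [0,0,0],
  ],
  twist=[
    [0,-0.0035,0.002],
    [0,0,0],
    [0,0,0],
    [0,0,0],
    [0,0,0],
    [0,0,0],
    [0,0,0],
    [0,0,0],
    [0,0,0],
    [0,0,0],
    [0,0,0],
  ],
  jaw=[0,0,255,255,255,255,255,255,255,255,255],
  grip_force=60,
)

```text
clock: 6.15
tcp_pos: [0.4497, -0.2351, 0.1779]
orientation: [-3.139, 0.11, -0.003]
contact_force: [-0.5, -1.0, -0.4]
grip_width: 0.0579
```

```bash
python3 plan.py - - .24 -4;python3 - <<'E'
from h import *
f=r.grab_frame('scene'); np.savez('scene3.npz',**{k:np.array(v) for k,v in f.items()}); save('scene3',cv2.resize(f['color'][130:220,160:280],(800,600),interpolation=cv2.INTER_CUBIC))
E
```

```text
0.1547
t 6.15 tcp [ 0.4497 -0.2351  0.1779] head -4.03 zax [ 2.e-03  8.e-04 -1.e+00] F [-0.52 -0.98 -0.43] w 0.0579 q [ 0.02  0.6   0.43  2.13 -0.5   0.51  0.76]
total twist [-0.0005 -0.0009 -0.0002] rows 0.014566129848355756
total dp in current frame [ 0.001 -0.    -0.518]  after turn [ 0.     0.    -0.518] mm 62.14531903314322
```

View pics/scene3.png

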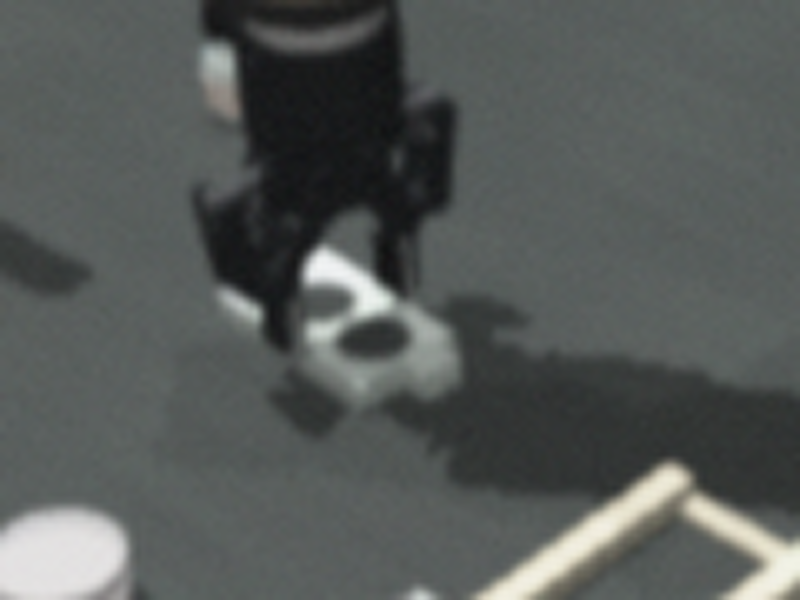

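Request:
apply_moves(
  dp=[
    [0,0,-0.03],
    [0,0,-0.1],
    [0,0,-0.15],
    [0,0,-0.2],
    [0,0,0],
    [0,0,0],
  ],
  twist=[
    [0,0,0],
    [0,0,0],
    [0,0,0],
    [0,0,0],
    [0,0,0],
    [0,0,0],
  ],
  jaw=[255,255,255,255,255,255],
)

```text
clock: 6.8
tcp_pos: [0.4492, -0.2352, 0.2395]
orientation: [-3.138, 0.111, -0.002]
contact_force: [-0.2, -0.1, -2.8]
grip_width: 0.0576
```

```bash
python3 plan.py .5193 .0074 .26 90;python3 - <<'E'
from h import *
f=r.grab_frame('scene'); np.savez('scene4.npz',**{k:np.array(v) for k,v in f.items()}); save('scene4',cv2.resize(f['color'][110:200,160:280],(800,600),interpolation=cv2.INTER_CUBIC))
E
```

```text
0.1547
t 6.8 tcp [ 0.4492 -0.2352  0.2395] head -4.06 zax [ 0.0015  0.0012 -1.    ] F [-0.19 -0.07 -2.84] w 0.0576 q [-0.06  0.49  0.53  2.11 -0.41  0.64  0.68]
total twist [ 1.000e-04 -1.000e-03 -7.838e-01] rows 10.949772512548611
total dp in current frame [ 0.44  -2.058 -0.168]  after turn [ 2.021  0.584 -0.171] mm 253.31312296170648
```

View pics/scene4.png

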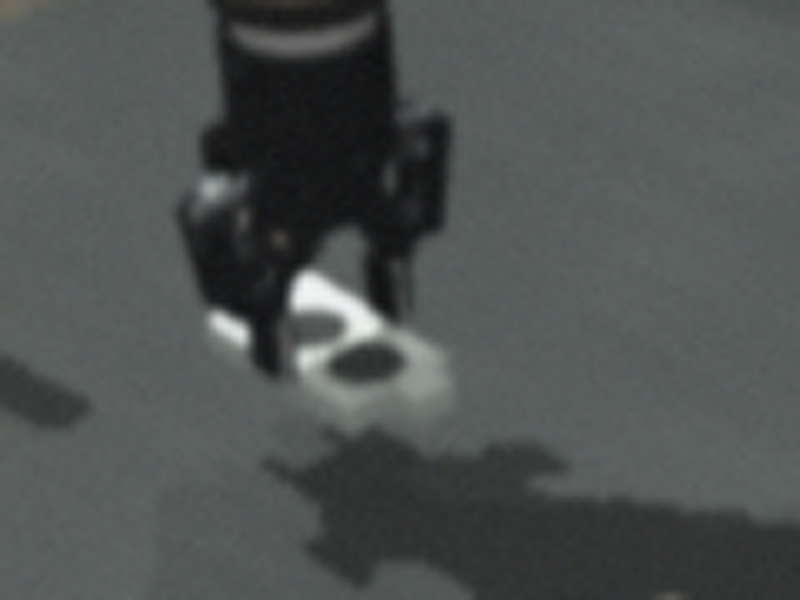

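Request:
apply_moves(
  dp=[
    [0,0,-0.1],
    [0,0,-0.07],
    [0,0,0],
    [0,0,0],
    [0,0,0],
    [0,0,0],
    [0,0,0],
    [0,0,0],
    [0,0,0],
    [0,0,0],
    [0,0,0],
    [0,0,0],
    [0,0,0],
  ],
  twist=[
    [0,0,-0.065],
    [0,0,-0.065],
    [0,0,-0.065],
    [0,0,-0.065],
    [0,0,-0.065],
    [0,0,-0.065],
    [0,0,-0.065],
    [0,0,-0.065],
    [0,0,-0.065],
    [0,0,-0.065],
    [0,0,-0.065],
    [0,0,-0.065],
    [0,0,0],
  ],
  jaw=[255,255,255,255,255,255,255,255,255,255,255,255,255],
)

```text
clock: 8.15
tcp_pos: [0.4447, -0.2332, 0.2504]
orientation: [-2.144, -2.272, 0.009]
contact_force: [-0.3, -0.2, -1.4]
grip_width: 0.0576
```

```bash
python3 plan.py .5193 .0074 .26 90
```

```text
0.1547
t 8.15 tcp [ 0.4447 -0.2332  0.2504] head 93.34 zax [-0.0166  0.0081 -0.9998] F [-0.3  -0.24 -1.38] w 0.0576 q [ 0.27  0.42  0.11  2.09 -0.07  0.66  2.06]
total twist [-0.0078 -0.0041  0.0279] rows 0.40823525493880874
total dp in current frame [ 1.966  0.736 -0.074]  after turn [ 2.005  0.621 -0.08 ] mm 252.0441263864566
```

Request:
apply_moves(
  dp=[
    [0,0,0],
    [0,0,0],
    [0.28,0.087,-0.011],
    [0.28,0.087,-0.011],
    [0.28,0.087,-0.011],
    [0.28,0.087,-0.011],
    [0.28,0.087,-0.011],
    [0.28,0.087,-0.011],
    [0.28,0.087,-0.011],
    [0,0,0],
    [0,0,0],
  ],
  twist=[
    [-0.008,-0.004,0.028],
    [0,0,0],
    [0,0,0],
    [0,0,0],
    [0,0,0],
    [0,0,0],
    [0,0,0],
    [0,0,0],
    [0,0,0],
    [0,0,0],
    [0,0,0],
  ],
  jaw=[255,255,255,255,255,255,255,255,255,255,255],
)

```text
clock: 9.25
tcp_pos: [0.523, 0.0092, 0.2557]
orientation: [-2.244, -2.188, 0.009]
contact_force: [0.1, -0.4, -2.4]
grip_width: 0.0577
```

```bash
python3 plan.py .5193 .0074 .22 90;python3 - <<'E'
from h import *
for n in('scene','top'):
    f=r.grab_frame(n); np.savez(n+'5.npz',**{k:np.array(v) for k,v in f.items()})
    c=f['color'][140:290,180:380] if n=='scene' else f['color'][100:250,160:360]
    save(n+'5',cv2.resize(c,(800,600),interpolation=cv2.INTER_CUBIC))
E
```

```text
0.1547
t 9.25 tcp [0.523  0.0092 0.2557] head 88.57 zax [-0.0091  0.0012 -1.    ] F [ 0.08 -0.37 -2.37] w 0.0577 q [-0.21  0.43  0.09  2.04 -0.07  0.68  1.47]
total twist [-0.0043 -0.0005 -0.0119] rows 0.17766261073211653
total dp in current frame [-0.016 -0.027  0.298]  after turn [-0.015 -0.031  0.298] mm 35.95469439339524
```

View pics/scene5.png

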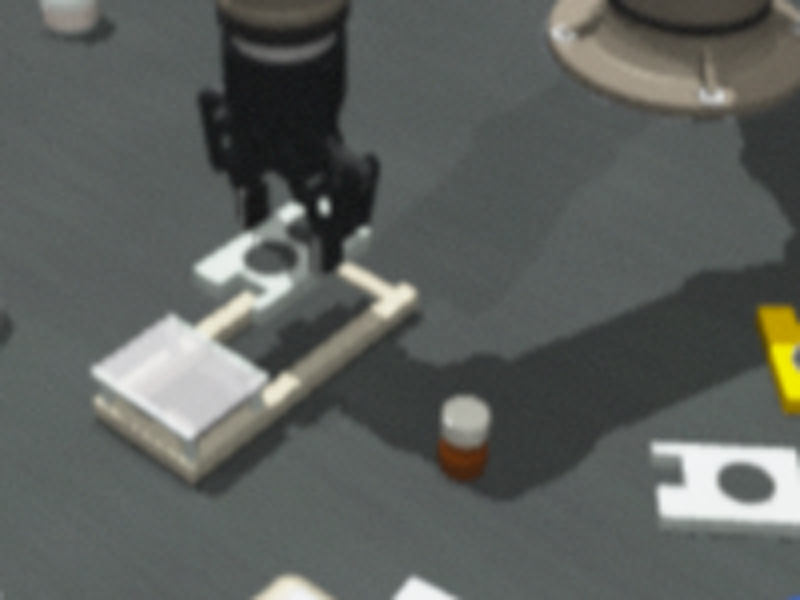

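View pics/top5.png

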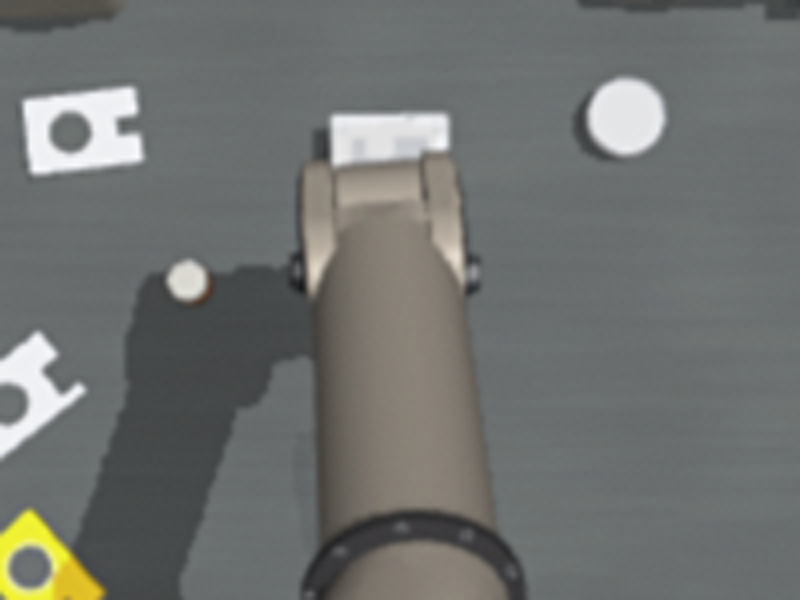

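```bash
cat > ov.py <<'E'
from fit import *
def outline(img,f,M,pose,R3=None,col=(255,0,0),sc=8,off=(0,0),tops=True):
    x,y,z,yaw=pose;c,s=np.cos(yaw),np.sin(yaw)
    for poly,z0,z1 in M:
        p=np.array(poly);X=np.c_[x+c*p[:,0]-s*p[:,1],y+s*p[:,0]+c*p[:,1]]
        for zz in((z1,) if tops else (z0,z1)):
            a=proj(f,np.c_[X,np.full(len(X),z+zz)]); a=(a-off+.5)*sc-.5
            cv2.polylines(img,[np.round(a*16).astype(np.int32)],True,col,1,shift=4,lineType=cv2.LINE_AA)
E
python3 - <<'E'
from ov import *
f=dict(np.load('scene5.npz'))
u0,v0,u1,v1=215,175,290,230
img=cv2.resize(f['color'][v0:v1,u0:u1],None,fx=10,fy=10,interpolation=cv2.INTER_CUBIC).copy()
yaw=np.radians(88.57-90); c=np.array([.523,.0092])+.007*np.array([np.cos(yaw),np.sin(yaw)])
zc=.2557-.1779+.007
outline(img,f,LONG,(c[0],c[1],zc,yaw),sc=10,off=(u0,v0))
outline(img,f,STAGE,(.5483,.0074,0,.001),sc=10,off=(u0,v0),col=(0,255,0))
save('ov5',img)
E
```

```text
(no output)
```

View pics/ov5.png

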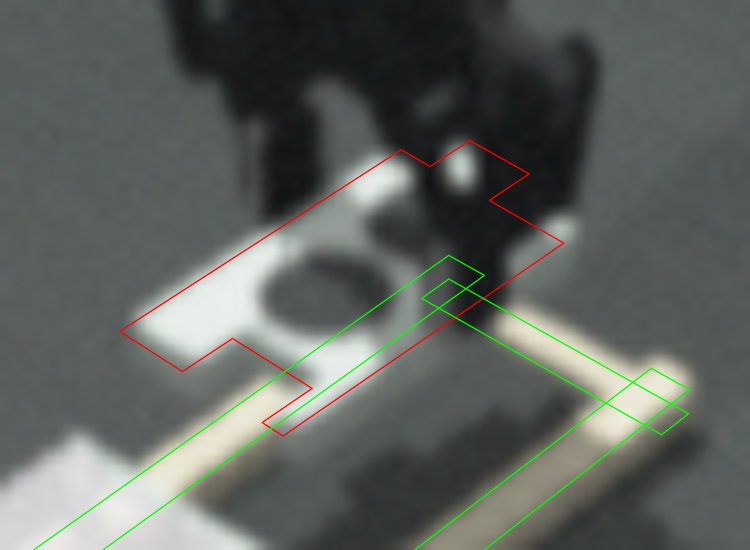

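```bash
cat > edge.py <<'E'
from ov import *
from scipy.ndimage import map_coordinates
from scipy.optimize import least_squares
def seg(pose,z,a,b,n):
    x,y,yaw=pose;c,s=np.cos(yaw),np.sin(yaw)
    t=np.linspace(.12,.88,n)[:,None]; p=(np.array(a)*(1-t)+np.array(b)*t)/1000
    return np.c_[x+c*p[:,0]-s*p[:,1],y+s*p[:,0]+c*p[:,1],np.full(n,z)]
def efit(f,edges,z,p0,rng=2.5,it=6,pr=True,yawfix=False,keep=None):
    g=f['color'].astype(float).mean(2); g=cv2.GaussianBlur(g,(0,0),.6); p=np.array(p0,float); X=None
    d=np.arange(-rng,rng+.01,.1)
    for k in range(it):
        J=[];rr=[];rep=[]
        for a,b,sgn in edges: # sgn: +1 means brighter on left side of a->b in image? use outside normal via interior sign
            L=max(6,int(np.hypot(a[0]-b[0],a[1]-b[1])/3))
            P=seg(p,z,a,b,L); q=proj(f,P); tt=(q[-1]-q[0]);tt/=np.hypot(*tt); nn=np.array([-tt[1],tt[0]])*sgn
            # nn should point from bright to dark
            S=np.array([map_coordinates(g,[q[:,1]+nn[1]*e,q[:,0]+nn[0]*e],order=1) for e in d])
            G=-(S[2:]-S[:-2])*np.exp(-.5*(d[1:-1,None]/1.6)**2)
            i=G.argmax(0); off=d[1:-1][i]; ok=G.max(0)>3
            eps=1e-5; cols=[]
            for j in range(3):
                pp=p.copy();pp[j]+=eps; cols.append(((proj(f,seg(pp,z,a,b,L))-q)/eps)@nn)
            m=np.median(off[ok]) if ok.any() else np.nan
            ok&=np.abs(off-m)<.8
            J.append(np.c_[cols[0],cols[1],cols[2]][ok]);rr.append(off[ok]);rep.append((round(float(m),2),int(ok.sum())))
        J=np.vstack(J);o=np.concatenate(rr)
        if yawfix: J=J[:,:2]
        s=least_squares(lambda u:J@u-o,np.zeros(J.shape[1]),loss='soft_l1',f_scale=.3).x
        p[:len(s)]+=s
    if pr: print('pose',p.round(4),'edge offsets before last step',rep)
    return p
# edges listed counter-clockwise with interior to the left in the plan -> determine image normal sign per camera
def ccw(poly,idx,sgn): return [(poly[i],poly[(i+1)%len(poly)],sgn) for i in idx]
E
cat > e1.py <<'E'
from edge import *
L=[(a*1000,b*1000) for a,b in LONG[0][0]]
f5=dict(np.load('scene5.npz'));f0=dict(np.load('scene0.npz'));t0=dict(np.load('top0.npz'))
yaw=np.radians(88.57-90)
# poly CCW in plan; in image (y down, seen from above) CCW appears.. outward normal = (t_y,-t_x) in plan; image is also viewed from above: CCW in image with y down: outward = (-ty', tx')?
for sg in(1,-1):
  pass
sg=1
print('plate in scene5'); 
print(' FK centre',np.array([.523,.0092])+.007*np.array([np.cos(yaw),np.sin(yaw)]))
# edges: 1 (+x end, y-30..-6.5), 2 notch side,3 notch bottom,4,5 (+x prong end),6 (+y side)
efit(f5,ccw(L,[1,2,3,4,5],sg),.2557-.1779+.014,(.530,.009,yaw))
efit(f5,ccw(L,[1,2,3,4,5],sg),.2557-.1779+.014,(.530,.009,yaw),yawfix=True)
W1=[(-112.5,31.5),(40,31.5),(40,45.5),(-112.5,45.5)];W2=[(-112.5,-45.5),(40,-45.5),(40,-31.5),(-112.5,-31.5)]
E1=[W1[0]]
st=[((-98,31.5),(38,31.5),1),((38,45.5),(-112.5,45.5),1),((-112.5,45.5),(-112.5,31.5),1),((-112.5,-45.5),(38,-45.5),1),((38,-31.5),(-98,-31.5),1),((-112.5,-31.5),(-112.5,-45.5),1)]
print('stage scene0');efit(f0,st,.02,(.5483,.0074,.001))
print('stage top0');efit(t0,st,.02,(.5483,.0074,.001))
print('stage scene0 inner/outer -y wall only');efit(f0,[st[i] for i in(0,3,4,1)],.02,(.5483,.0074,.001))
print('long scene0');efit(f0,ccw(L,range(12),1),.014,(.4469,-.2426,-1.641))
print('long top0');efit(t0,ccw(L,range(12),1),.014,(.4506,-.2412,-1.641))
E
python3 e1.py
```

```text
plate in scene5
 FK centre [0.52999782 0.00902531]
pose [ 0.5257  0.0077 -0.0237] edge offsets before last step [(-0.1, 7), (0.4, 6), (0.1, 9), (0.5, 5), (0.0, 6)]
pose [ 0.5257  0.0077 -0.025 ] edge offsets before last step [(-0.1, 7), (0.4, 6), (0.1, 9), (0.5, 5), (-0.05, 6)]
stage scene0
pose [5.435e-01 6.100e-03 1.000e-04] edge offsets before last step [(0.2, 45), (0.25, 50), (0.2, 6), (0.3, 50), (0.2, 45), (-0.1, 6)]
stage top0
pose [ 0.5475  0.008  -0.0025] edge offsets before last step [(0.0, 45), (0.1, 50), (0.1, 6), (0.0, 50), (-0.1, 45), (-0.1, 6)]
stage scene0 inner/outer -y wall only
pose [-2.099644e+02 -2.040000e-01 -2.600000e-03] edge offsets before last step [(nan, 0), (nan, 0), (nan, 0), (nan, 0)]
long scene0
pose [ 0.4467 -0.2423 -1.6437] edge offsets before last step [(0.3, 35), (0.2, 7), (0.15, 6), (0.6, 8), (0.2, 6), (0.15, 6), (0.3, 35), (0.4, 9), (0.15, 6), (0.1, 7), (0.3, 6), (0.15, 6)]
long top0
pose [ 0.4503 -0.2398 -1.6437] edge offsets before last step [(0.0, 35), (0.0, 7), (0.0, 6), (0.1, 9), (0.0, 6), (-0.15, 6), (0.0, 35), (0.0, 9), (0.0, 6), (0.0, 7), (0.0, 6), (0.1, 6)]
```

```bash
python3 plan.py .519 .0075 .212 90
```

```text
0.1547
t 9.35 tcp [0.5229 0.0086 0.2558] head 88.51 zax [-0.0086  0.0015 -1.    ] F [ 0.27 -0.45 -1.91] w 0.0576 q [-0.21  0.43  0.09  2.04 -0.07  0.68  1.47]
total twist [-0.0041 -0.0007 -0.0124] rows 0.1828517716756032
total dp in current frame [-0.01  -0.029  0.366]  after turn [-0.009 -0.033  0.365] mm 44.03607879595668
```

Request:
apply_moves(
  dp=[
    [-0.01,-0.03,0.06],
    [0,0,0.1],
    [0,0,0.1],
    [0,0,0.1],
    [0,0,0],
    [0,0,0],
  ],
  twist=[
    [-0.004,0,-0.012],
    [0,0,0],
    [0,0,0],
    [0,0,0],
    [0,0,0],
    [0,0,0],
  ],
  jaw=[255,255,255,255,255,255],
)

```text
clock: 9.95
tcp_pos: [0.5172, 0.0029, 0.2074]
orientation: [-2.227, -2.213, 0.004]
contact_force: [0.3, -0.0, -1.9]
grip_width: 0.0576
```

```bash
python3 plan.py .519 .0075 .201 90
```

```text
0.1547
t 9.95 tcp [0.5172 0.0029 0.2074] head 89.64 zax [-3.4e-03 -5.0e-04 -1.0e+00] F [ 0.33 -0.05 -1.93] w 0.0576 q [-0.19  0.51  0.08  2.08 -0.07  0.56  1.5 ]
total twist [-0.0016  0.0002 -0.003 ] rows 0.04806574155516613
total dp in current frame [0.038 0.015 0.053]  after turn [0.038 0.015 0.053] mm 8.042151069870087
```

Request:
apply_moves(
  dp=[
    [0.038,0.015,0],
    [0,0,0],
    [0,0,0],
  ],
  twist=[
    [-0.0016,0,-0.003],
    [0,0,0],
    [0,0,0],
  ],
  jaw=[255,255,255],
)

```text
clock: 10.25
tcp_pos: [0.5197, 0.008, 0.2078]
orientation: [2.22, 2.221, 0.001]
contact_force: [-0.8, -0.6, -2.0]
grip_width: 0.0576
```

```bash
python3 plan.py .519 .0075 .201 90;python3 - <<'E'
from ov import *
f=r.grab_frame('scene'); np.savez('scene6.npz',**{k:np.array(v) for k,v in f.items()})
u0,v0,u1,v1=205,180,285,240
save('scene6',cv2.resize(f['color'][v0:v1,u0:u1],None,fx=10,fy=10,interpolation=cv2.INTER_CUBIC))
E
```

```text
0.1547
t 10.25 tcp [0.5197 0.008  0.2078] head 90.03 zax [ 1.2e-03 -3.0e-04 -1.0e+00] F [-0.75 -0.61 -2.04] w 0.0576 q [-0.2   0.51  0.08  2.07 -0.07  0.56  1.5 ]
total twist [0.0006 0.0001 0.0002] rows 0.008970279211328674
total dp in current frame [-0.004 -0.006  0.057]  after turn [-0.004 -0.006  0.057] mm 6.851097143989559
```

View pics/scene6.png

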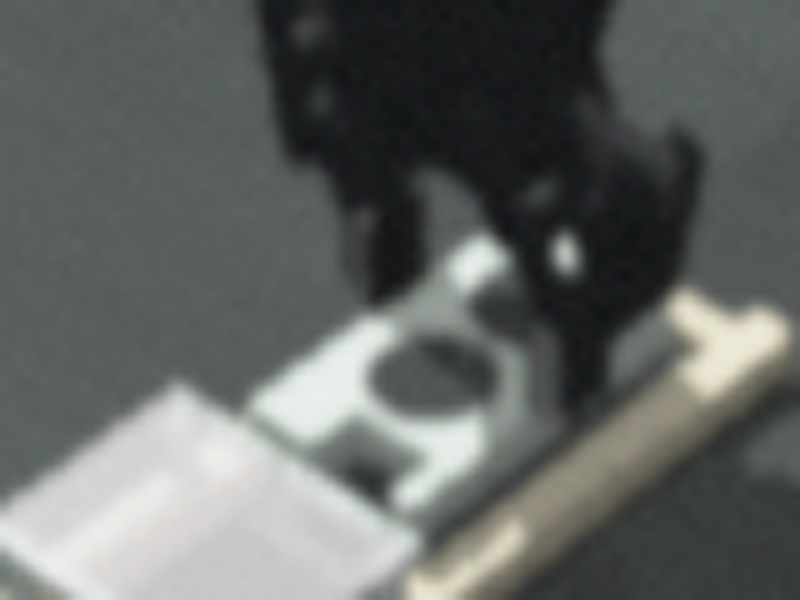

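Request:
apply_moves(
  dp=[
    [-0.003,-0.006,0.03],
    [0,0,0.03],
    [0,0,0],
    [0,0,0],
  ],
  twist=[
    [0,0,0],
    [0,0,0],
    [0,0,0],
    [0,0,0],
  ],
  jaw=[255,255,255,255],
)

```text
clock: 10.7
tcp_pos: [0.5192, 0.0079, 0.2006]
orientation: [2.219, 2.221, 0.003]
contact_force: [-0.5, -0.4, -2.3]
grip_width: 0.0573
```

```bash
python3 plan.py .519 .0075 .194 90
```

```text
0.1547
t 10.7 tcp [0.5192 0.0079 0.2006] head 90.05 zax [ 2.7e-03  1.0e-04 -1.0e+00] F [-0.48 -0.4  -2.35] w 0.0573 q [-0.2   0.52  0.08  2.08 -0.07  0.54  1.5 ]
total twist [ 0.0013 -0.      0.0004] rows 0.018762976044553577
total dp in current frame [-0.003 -0.001  0.055]  after turn [-0.003 -0.001  0.055] mm 6.60744853635983
```

Request:
apply_moves(
  dp=[
    [-0.002,0,0.025],
    [0,0,0.025],
    [0,0,0],
    [0,0,0],
  ],
  twist=[
    [0.001,0,0],
    [0,0,0],
    [0,0,0],
    [0,0,0],
  ],
  jaw=[255,255,255,255],
)

```text
clock: 11.1
tcp_pos: [0.5192, 0.0075, 0.1939]
orientation: [2.221, 2.222, 0.0]
contact_force: [-0.3, 0.2, -1.6]
grip_width: 0.058
```

```bash
python3 plan.py .519 .0075 .191 90
```

```text
0.1547
t 11.1 tcp [0.5192 0.0075 0.1939] head 90.03 zax [ 2.e-04 -0.e+00 -1.e+00] F [-0.25  0.17 -1.62] w 0.058 q [-0.19  0.53  0.07  2.08 -0.07  0.53  1.5 ]
total twist [0.0001 0.     0.0003] rows 0.0041979284652130505
total dp in current frame [ 0.    -0.001  0.024]  after turn [ 0.    -0.001  0.024] mm 2.9440641307945485
```

Request:
apply_moves(
  dp=[
    [0,0,0.02],
    [0,0,0],
    [0,0,0],
  ],
  twist=[
    [0,0,0],
    [0,0,0],
    [0,0,0],
  ],
  jaw=[255,255,255],
)

```text
clock: 11.4
tcp_pos: [0.5192, 0.0075, 0.1914]
orientation: [2.221, 2.222, 0.0]
contact_force: [0.4, 0.6, -1.6]
grip_width: 0.0574
```

```bash
python3 plan.py .519 .0075 .191 90;python3 - <<'E'
from ov import *
f=r.grab_frame('scene'); np.savez('scene7.npz',**{k:np.array(v) for k,v in f.items()})
u0,v0,u1,v1=205,180,285,240
save('scene7',cv2.resize(f['color'][v0:v1,u0:u1],None,fx=10,fy=10,interpolation=cv2.INTER_CUBIC))
E
```

```text
0.1547
t 11.4 tcp [0.5192 0.0075 0.1914] head 90.04 zax [ 2.e-04  0.e+00 -1.e+00] F [ 0.39  0.63 -1.65] w 0.0574 q [-0.19  0.54  0.07  2.08 -0.07  0.53  1.5 ]
total twist [ 0.0001 -0.      0.0003] rows 0.004986618796040471
total dp in current frame [-0.    -0.002  0.003]  after turn [-0.    -0.002  0.003] mm 0.40045298504081916
```

View pics/scene7.png

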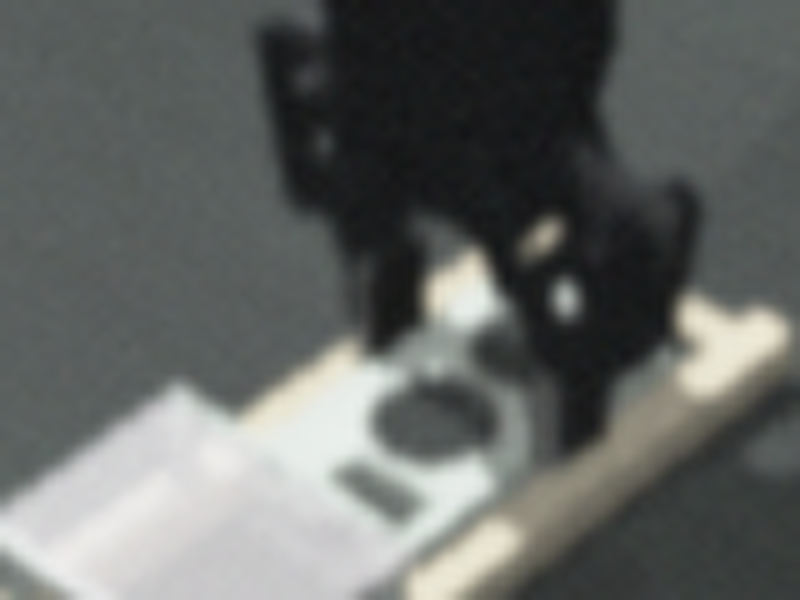

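Request:
apply_moves(
  dp=[
    [0,0,0],
    [0,0,0],
    [0,0,0],
    [0,0,0],
    [0,0,0],
    [0,0,-0.1],
    [0,0,-0.2],
    [0,0,-0.2],
    [0,0,0],
  ],
  twist=[
    [0,0,0],
    [0,0,0],
    [0,0,0],
    [0,0,0],
    [0,0,0],
    [0,0,0],
    [0,0,0],
    [0,0,0],
    [0,0,0],
  ],
  jaw=[0,0,0,0,0,0,0,0,0],
)

```text
clock: 12.35
tcp_pos: [0.5197, 0.0074, 0.2559]
orientation: [2.22, 2.221, 0.002]
contact_force: [1.4, -0.1, -0.7]
grip_width: 0.0855
```

```bash
python3 plan.py .438 .0075 .25 90;python3 - <<'E'
from ov import *
f=r.grab_frame('scene'); np.savez('scene8.npz',**{k:np.array(v) for k,v in f.items()})
u0,v0,u1,v1=205,180,285,240
save('scene8',cv2.resize(f['color'][v0:v1,u0:u1],None,fx=10,fy=10,interpolation=cv2.INTER_CUBIC))
E
```

```text
0.1547
t 12.35 tcp [0.5197 0.0074 0.2559] head 90.02 zax [ 1.4e-03  1.0e-04 -1.0e+00] F [ 1.35 -0.08 -0.66] w 0.0855 q [-0.21  0.43  0.09  2.05 -0.06  0.66  1.49]
total twist [ 0.0007 -0.      0.0002] rows 0.009935717999324715
total dp in current frame [ 0.001 -0.681  0.048]  after turn [ 0.001 -0.681  0.049] mm 81.90899762756564
```

View pics/scene8.png

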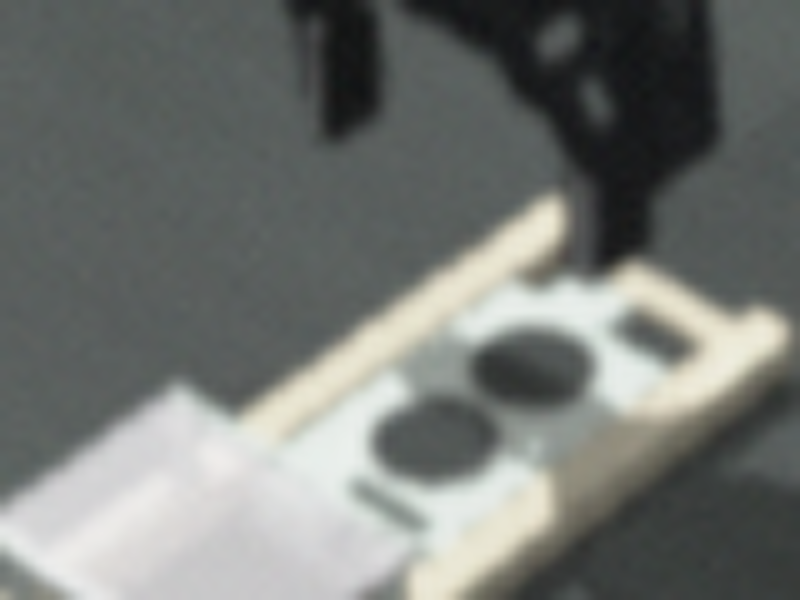

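Request:
apply_moves(
  dp=[
    [0,-0.22,0],
    [0,-0.22,0],
    [0,-0.22,0],
    [0,0,0],
    [0,0,0],
    [0,0,0],
    [0,0,0],
    [0,0,0],
  ],
  twist=[
    [0,0,0],
    [0,0,0],
    [0,0,0],
    [0,0,0],
    [0,0,0],
    [0,0,0],
    [0,0,0],
    [0,0,0],
  ],
  jaw=[255,255,255,255,255,255,255,255],
)

```text
clock: 13.2
tcp_pos: [0.4381, 0.0074, 0.2532]
orientation: [-2.221, -2.222, 0.001]
contact_force: [0.3, 0.8, 0.0]
grip_width: 0.0
```

```bash
python3 plan.py .438 .0075 .215 90
```

```text
0.1547
t 13.2 tcp [0.4381 0.0074 0.2532] head 90.03 zax [-8.e-04 -4.e-04 -1.e+00] F [0.29 0.79 0.04] w 0.0 q [-0.23  0.32  0.09  2.24 -0.05  0.58  1.46]
total twist [-0.0004  0.0002  0.0003] rows 0.006876822684711338
total dp in current frame [ 0.001 -0.001  0.318]  after turn [ 0.001 -0.001  0.318] mm 38.182377144167376
```

Request:
apply_moves(
  dp=[
    [0,0,0.1],
    [0,0,0.1],
    [0,0,0.1],
    [0,0,0],
    [0,0,0],
  ],
  twist=[
    [0,0,0],
    [0,0,0],
    [0,0,0],
    [0,0,0],
    [0,0,0],
  ],
  jaw=[255,255,255,255,255],
)

```text
clock: 13.7
tcp_pos: [0.4412, 0.0077, 0.2164]
orientation: [2.22, 2.221, 0.003]
contact_force: [0.6, 0.2, 0.4]
grip_width: 0.0003
```

```bash
python3 plan.py .438 .0075 .187 90;python3 - <<'E'
from ov import *
f=r.grab_frame('scene'); np.savez('scene9.npz',**{k:np.array(v) for k,v in f.items()})
u0,v0,u1,v1=215,165,295,225
save('scene9',cv2.resize(f['color'][v0:v1,u0:u1],None,fx=10,fy=10,interpolation=cv2.INTER_CUBIC))
from edge import *
L=[(a*1000,b*1000) for a,b in LONG[0][0]]
# plate in lane: edges tongue etc vs stage offset (.5435,.0061) in scene
efit(f,ccw(L,[1,2,3,8,9,10,11],1),.020,(.5215,.0061,0),rng=2.5)
E
```

```text
0.1547
t 13.7 tcp [0.4412 0.0077 0.2164] head 90.02 zax [ 0.0026 -0.     -1.    ] F [0.58 0.24 0.4 ] w 0.0003 q [-0.22  0.4   0.08  2.25 -0.06  0.49  1.47]
total twist [0.0012 0.     0.0002] rows 0.01736464012063652
total dp in current frame [-0.001 -0.027  0.245]  after turn [-0.001 -0.027  0.245] mm 29.617516793134914
pose [ 0.5218  0.0068 -0.0034] edge offsets before last step [(nan, 0), (0.15, 2), (0.2, 9), (0.05, 6), (0.2, 5), (0.2, 6), (0.25, 6)]
```

View pics/scene9.png

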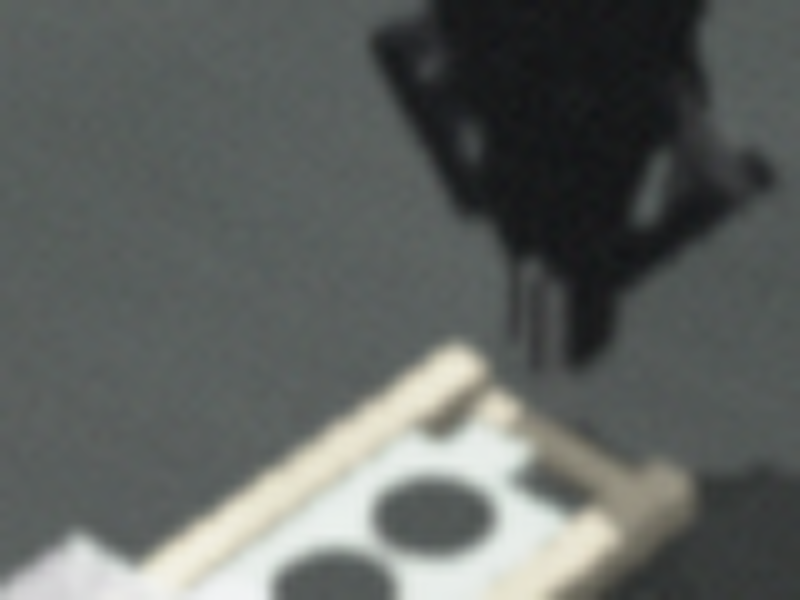

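Request:
apply_moves(
  dp=[
    [0,-0.03,0.08],
    [0,-0.005,0.08],
    [0,-0.005,0.08],
    [0,0,0],
    [0,0,0],
  ],
  twist=[
    [0,0,0],
    [0,0,0],
    [0,0,0],
    [0,0,0],
    [0,0,0],
  ],
  jaw=[255,255,255,255,255],
)

```text
clock: 14.25
tcp_pos: [0.4365, 0.0077, 0.186]
orientation: [2.219, 2.22, 0.005]
contact_force: [0.8, 0.4, 0.2]
grip_width: -0.0001
```

```bash
python3 plan.py .48 .0075 .187 90
```

```text
0.1547
t 14.25 tcp [0.4365 0.0077 0.186 ] head 90.02 zax [ 4.3e-03  3.0e-04 -1.0e+00] F [0.84 0.38 0.17] w -0.0001 q [-0.21  0.46  0.06  2.27 -0.07  0.41  1.48]
total twist [ 0.0021 -0.0002  0.0002] rows 0.02914239231014371
total dp in current frame [-0.002  0.363 -0.006]  after turn [-0.002  0.363 -0.008] mm 43.53601139424665
```

Request:
apply_moves(
  dp=[
    [0,0.05,0],
    [0,0.05,0],
    [0,0.05,0],
    [0,0.05,0],
    [0,0.05,0],
    [0,0.05,0],
    [0,0.05,0],
    [0,0.05,0],
    [0,0,0],
  ],
  twist=[
    [0.002,0,0],
    [0,0,0],
    [0,0,0],
    [0,0,0],
    [0,0,0],
    [0,0,0],
    [0,0,0],
    [0,0,0],
    [0,0,0],
  ],
  jaw=[255,255,255,255,255,255,255,255,255],
)

```text
clock: 15.15
tcp_pos: [0.4889, 0.0077, 0.1863]
orientation: [-2.221, -2.221, 0.001]
contact_force: [-0.6, 0.8, -0.2]
grip_width: 0.0002
```

```bash
python3 plan.py .514 .0075 .185 90;python3 - <<'E'
from ov import *
f=r.grab_frame('scene'); np.savez('scene10.npz',**{k:np.array(v) for k,v in f.items()})
u0,v0,u1,v1=205,180,285,240
save('scene10',cv2.resize(f['color'][v0:v1,u0:u1],None,fx=10,fy=10,interpolation=cv2.INTER_CUBIC))
E
```

```text
0.1547
t 15.15 tcp [0.4889 0.0077 0.1863] head 90.02 zax [-9.e-04  2.e-04 -1.e+00] F [-0.59  0.8  -0.23] w 0.0002 q [-0.2   0.52  0.07  2.15 -0.07  0.48  1.49]
total twist [-0.0004 -0.0001  0.0001] rows 0.006421264700909355
total dp in current frame [-0.002  0.209  0.011]  after turn [-0.002  0.209  0.011] mm 25.114585484960898
```

View pics/scene10.png

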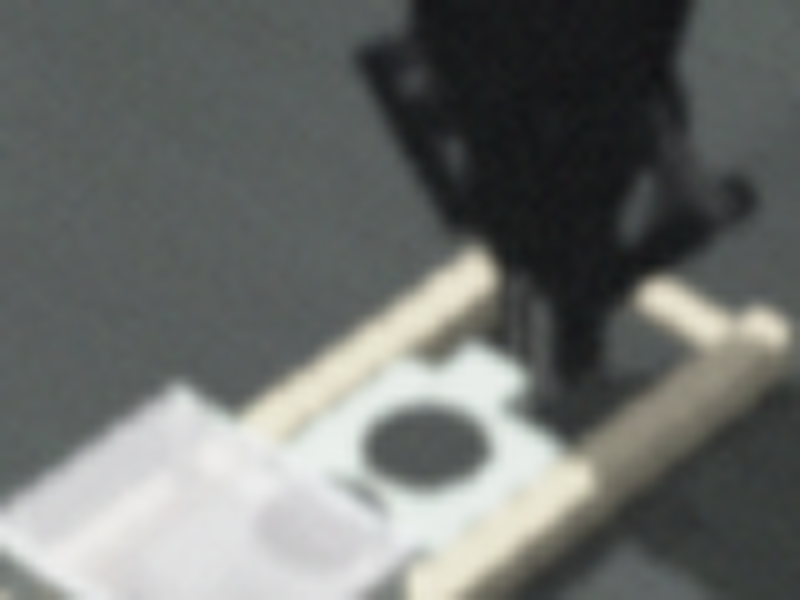

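Request:
apply_moves(
  dp=[
    [0,0.04,0.01],
    [0,0.04,0.01],
    [0,0.04,0],
    [0,0.04,0],
    [0,0.025,0],
    [0,0,0],
  ],
  twist=[
    [0,0,0],
    [0,0,0],
    [0,0,0],
    [0,0,0],
    [0,0,0],
    [0,0,0],
  ],
  jaw=[255,255,255,255,255,255],
)

```text
clock: 15.8
tcp_pos: [0.5106, 0.0075, 0.1832]
orientation: [-2.218, -2.219, 0.007]
contact_force: [-2.0, 0.6, -0.4]
grip_width: 0.0001
```

```bash
python3 plan.py .514 .0075 .185 90
```

```text
0.1547
t 15.8 tcp [0.5106 0.0075 0.1832] head 90.01 zax [-6.3e-03 -1.0e-04 -1.0e+00] F [-1.95  0.61 -0.39] w 0.0001 q [-0.19  0.54  0.07  2.1  -0.07  0.51  1.5 ]
total twist [-0.003   0.0001  0.0001] rows 0.04215858678543871
total dp in current frame [ 0.     0.028 -0.015]  after turn [ 0.     0.028 -0.015] mm 3.8152426098790237
```

Request:
apply_moves(
  dp=[
    [0,0.02,0],
    [0,0.02,0],
    [0,0.02,0],
    [0,0.02,0],
  ],
  twist=[
    [-0.003,0,0],
    [0,0,0],
    [0,0,0],
    [0,0,0],
  ],
  jaw=[255,255,255,255],
)

```text
clock: 16.2
tcp_pos: [0.5171, 0.0075, 0.1824]
orientation: [-2.216, -2.217, 0.012]
contact_force: [-8.1, 0.6, 7.6]
grip_width: -0.0001
```

```bash
python3 plan.py .514 .0075 .185 90
```

```text
0.1547
t 16.2 tcp [0.5171 0.0075 0.1824] head 90.03 zax [-1.050e-02 -6.000e-04 -9.999e-01] F [-8.06  0.61  7.55] w -0.0001 q [-0.19  0.55  0.07  2.08 -0.07  0.52  1.5 ]
total twist [-0.005   0.0003  0.0002] rows 0.07036200517307645
total dp in current frame [ 0.    -0.026 -0.022]  after turn [ 0.    -0.026 -0.022] mm 4.028236915830508
```

```bash
python3 - <<'E'
from edge import *
f=r.grab_frame('scene'); np.savez('scene11.npz',**{k:np.array(v) for k,v in f.items()})
u0,v0,u1,v1=200,190,280,250
save('scene11',cv2.resize(f['color'][v0:v1,u0:u1],None,fx=10,fy=10,interpolation=cv2.INTER_CUBIC))
L=[(a*1000,b*1000) for a,b in LONG[0][0]]
efit(f,ccw(L,[7,9,11],1),.020,(.5435+.0465,.0061,0),rng=2.5)
E
```

```text
pose [ 5.9060000e-01 -1.0057023e+03  9.3000000e-03] edge offsets before last step [(nan, 0), (nan, 0), (nan, 0)]
```

View pics/scene11.png

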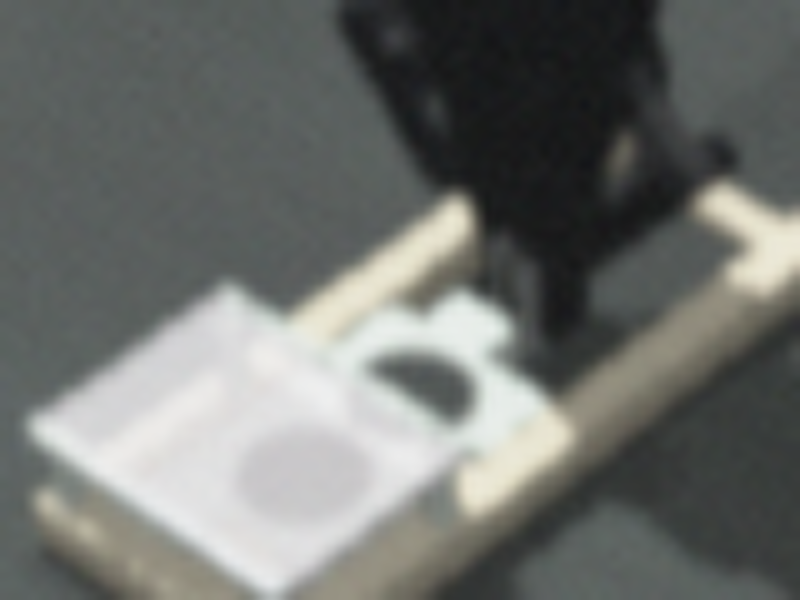

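Request:
apply_moves(
  dp=[
    [0,-0.05,-0.01],
    [0,-0.1,-0.02],
    [0,0,-0.2],
    [0,0,-0.3],
    [0,0,-0.2],
    [0,0,0],
  ],
  twist=[
    [-0.005,0,0],
    [0,0,0],
    [0,0,0],
    [0,0,0],
    [0,0,0],
    [0,0,0],
  ],
  jaw=[255,255,255,255,255,255],
)

```text
clock: 16.85
tcp_pos: [0.4976, 0.0076, 0.2734]
orientation: [2.217, 2.218, 0.008]
contact_force: [0.7, 0.4, 0.2]
grip_width: 0.0005
```

```bash
cat > e2.py <<'E'
from edge import *
f=r.grab_frame('scene'); np.savez('scene12.npz',**{k:np.array(v) for k,v in f.items()})
u0,v0,u1,v1=205,195,285,255
L=[(a*1000,b*1000) for a,b in LONG[0][0]]
S0=np.array([.5435,.0061,0.])
st=[((-98,31.5),(-10,31.5),1),((-10,45.5),(-112.5,45.5),1),((-112.5,45.5),(-112.5,31.5),1),((-112.5,-45.5),(38,-45.5),1),((38,-31.5),(-98,-31.5),1),((-112.5,-31.5),(-112.5,-45.5),1)]
s=efit(f,st,.02,S0,rng=2)
for x in(.040,.0465): p=efit(f,ccw(L,[7,8,9,10,11],1),.020,(s[0]+x,s[1],0),rng=2,yawfix=True); print('rel',((p-s)[:2]*1000).round(2))
img=cv2.resize(f['color'][v0:v1,u0:u1],None,fx=10,fy=10,interpolation=cv2.INTER_CUBIC).copy()
outline(img,f,LONG,(s[0]+.0475,s[1],.013,0),sc=10,off=(u0,v0)); save('scene12',img)
E
python3 e2.py; python3 plan.py .442 .308 .35 38
```

```text
pose [ 0.5436  0.0055 -0.0073] edge offsets before last step [(0.1, 29), (0.2, 34), (0.15, 6), (0.2, 50), (0.2, 33), (-0.2, 6)]
pose [0.5906 0.0075 0.    ] edge offsets before last step [(0.1, 9), (0.2, 6), (-0.1, 7), (0.15, 6), (0.05, 6)]
rel [47.02  1.94]
pose [0.5906 0.0076 0.    ] edge offsets before last step [(0.1, 9), (0.2, 6), (-0.1, 7), (0.15, 6), (0.1, 6)]
rel [47.02  2.02]
0.1547
t 16.9 tcp [0.4971 0.0076 0.2721] head 90.03 zax [ 5.3e-03 -4.0e-04 -1.0e+00] F [ 0.63 -0.11  0.23] w -0.0001 q [-0.22  0.37  0.09  2.1  -0.05  0.67  1.48]
total twist [ 0.0025 -0.001   0.4336] rows 6.057480168405596
total dp in current frame [ 2.504 -0.455 -0.652]  after turn [ 1.179 -2.256 -0.649] mm 315.23041658253845
```

View pics/scene12.png

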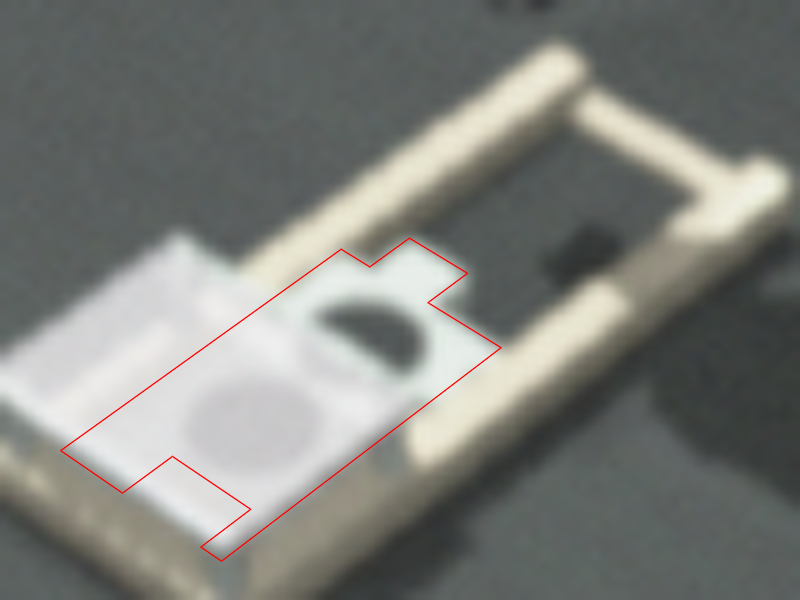

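Request:
apply_moves(
  dp=[
    [0,0,-0.2],
    [0,0,-0.2],
    [0,0,-0.2],
    [0,0,0],
    [0,0,0],
    [0,0,0],
    [0,0,0],
    [0,0,0],
  ],
  twist=[
    [0,0,0.063],
    [0,0,0.063],
    [0,0,0.063],
    [0,0,0.063],
    [0,0,0.063],
    [0,0,0.063],
    [0,0,0.054],
    [0,0,0],
  ],
  jaw=[0,0,0,0,0,0,0,0],
)

```text
clock: 17.7
tcp_pos: [0.4934, 0.0076, 0.3395]
orientation: [2.985, 0.974, 0.0]
contact_force: [0.2, -0.8, 0.1]
grip_width: 0.0852
```

```bash
python3 plan.py .4387 .3116 .26 37.9
```

```text
0.1547
t 17.7 tcp [0.4934 0.0076 0.3395] head 36.14 zax [ 9.0e-04 -1.8e-03 -1.0e+00] F [ 0.2  -0.76  0.05] w 0.0852 q [-0.39  0.26  0.3   2.06 -0.1   0.83  0.59]
total twist [ 0.0009  0.0002 -0.0147] rows 0.20509805231433087
total dp in current frame [ 1.126 -2.316  0.658]  after turn [ 1.196 -2.279  0.663] mm 318.96857804109277
```

Request:
apply_moves(
  dp=[
    [0.14,-0.285,0],
    [0.14,-0.285,0],
    [0.14,-0.285,0],
    [0.14,-0.285,0],
    [0.14,-0.285,0.1],
    [0.14,-0.285,0.2],
    [0.14,-0.285,0.2],
    [0.14,-0.285,0.1],
    [0,0,0],
    [0,0,0],
  ],
  twist=[
    [0,0,0],
    [0,0,0],
    [0,0,0],
    [0,0,0],
    [0,0,0],
    [0,0,0],
    [0,0,0],
    [0,0,0],
    [0,0,0],
    [0,0,0],
  ],
  jaw=[0,0,0,0,0,0,0,0,0,0],
)

```text
clock: 18.7
tcp_pos: [0.434, 0.3168, 0.2566]
orientation: [2.968, 1.018, -0.003]
contact_force: [-0.4, 0.4, -0.8]
grip_width: 0.0854
```

```bash
python3 plan.py .4387 .3116 .23 37.9
```

```text
0.1547
t 18.7 tcp [0.434  0.3168 0.2566] head 37.86 zax [-4.0e-04 -4.1e-03 -1.0e+00] F [-0.45  0.36 -0.8 ] w 0.0854 q [-0.86  0.45  0.14  2.01 -0.09  0.69 -0.  ]
total twist [ 0.0014  0.0013 -0.0004] rows 0.027613754613761893
total dp in current frame [0.005 0.057 0.222]  after turn [0.004 0.058 0.222] mm 27.547165682646316
```

Request:
apply_moves(
  dp=[
    [0.005,0.058,0.05],
    [0,0,0.1],
    [0,0,0.1],
    [0,0,0.1],
    [0,0,0.1],
    [0,0,0],
    [0,0,0],
  ],
  twist=[
    [0.0014,0.0013,0],
    [0,0,0],
    [0,0,0],
    [0,0,0],
    [0,0,0],
    [0,0,0],
    [0,0,0],
  ],
  jaw=[0,0,0,0,0,0,0],
)

```text
clock: 19.4
tcp_pos: [0.4407, 0.3059, 0.1973]
orientation: [2.972, 1.013, -0.001]
contact_force: [-0.4, 0.5, -0.1]
grip_width: 0.0854
```

```bash
python3 plan.py .4387 .3116 .1765 37.9;python3 - <<'E'
from ov import *
f=r.grab_frame('scene'); np.savez('scene13.npz',**{k:np.array(v) for k,v in f.items()})
u0,v0,u1,v1=325,220,405,280
save('scene13',cv2.resize(f['color'][v0:v1,u0:u1],None,fx=10,fy=10,interpolation=cv2.INTER_CUBIC))
E
```

```text
0.1547
t 19.4 tcp [0.4407 0.3059 0.1973] head 37.64 zax [-1.0e-04 -2.1e-03 -1.0e+00] F [-0.42  0.5  -0.07] w 0.0854 q [-0.82  0.55  0.12  2.04 -0.11  0.56  0.04]
total twist [ 0.0007  0.0006 -0.0021] rows 0.03283493543076755
total dp in current frame [ 0.016 -0.048  0.173]  after turn [ 0.016 -0.048  0.174] mm 21.691251810353137
```

View pics/scene13.png

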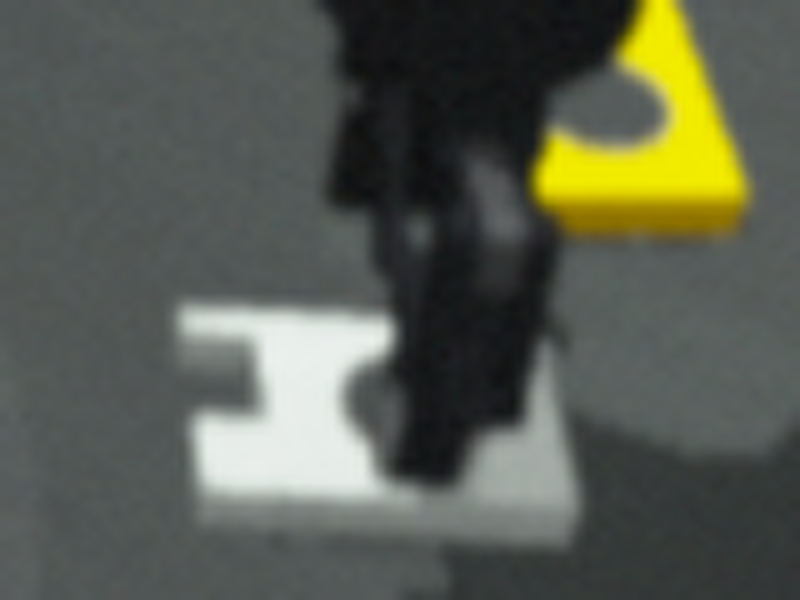

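Request:
apply_moves(
  dp=[
    [0.016,-0.048,0],
    [0,0,0.07],
    [0,0,0.07],
    [0,0,0],
    [0,0,0],
  ],
  twist=[
    [0.001,0.001,-0.002],
    [0,0,0],
    [0,0,0],
    [0,0,0],
    [0,0,0],
  ],
  jaw=[0,0,0,0,0],
)

```text
clock: 19.95
tcp_pos: [0.4386, 0.3133, 0.1803]
orientation: [-2.968, -1.022, -0.005]
contact_force: [-0.3, -0.5, -0.0]
grip_width: 0.0852
```

```bash
python3 plan.py .4387 .3116 .1765 37.9
```

```text
0.1547
t 19.95 tcp [0.4386 0.3133 0.1803] head 37.99 zax [ 0.002   0.0032 -1.    ] F [-0.28 -0.49 -0.05] w 0.0852 q [-0.82  0.58  0.11  2.04 -0.12  0.52  0.04]
total twist [-0.0006 -0.0017  0.0007] rows 0.02706368117506844
total dp in current frame [-0.008  0.011  0.031]  after turn [-0.008  0.011  0.031] mm 4.124509228115271
```

Request:
apply_moves(
  dp=[
    [-0.008,0.011,0.03],
    [0,0,0],
    [0,0,0],
    [0,0,0],
    [0,0,0],
    [0,0,0],
    [0,0,0],
    [0,0,0],
    [0,0,0],
    [0,0,0],
    [0,0,0],
  ],
  twist=[
    [-0.001,-0.002,0.001],
    [0,0,0],
    [0,0,0],
    [0,0,0],
    [0,0,0],
    [0,0,0],
    [0,0,0],
    [0,0,0],
    [0,0,0],
    [0,0,0],
    [0,0,0],
  ],
  jaw=[0,0,255,255,255,255,255,255,255,255,255],
  grip_force=60,
)

```text
clock: 21.05
tcp_pos: [0.4387, 0.3111, 0.1772]
orientation: [2.971, 1.018, -0.002]
contact_force: [0.0, -0.6, -0.1]
grip_width: 0.0574
```

```bash
python3 plan.py - - .24 -;python3 - <<'E'
from edge import *
f=r.grab_frame('scene'); np.savez('scene14.npz',**{k:np.array(v) for k,v in f.items()})
u0,v0,u1,v1=325,220,405,280
o=r.get_obs()
img=cv2.resize(f['color'][v0:v1,u0:u1],None,fx=10,fy=10,interpolation=cv2.INTER_CUBIC).copy()
L=[(a*1000,b*1000) for a,b in SHORT[0][0]]
p=efit(f,ccw(L,[2,3,4,5,6,0,1],1),.014,(.4385,.3068,-.909))
c,s=np.cos(p[2]),np.sin(p[2]); d=o['tcp_pos'][:2]-p[:2]; print('tcp in plate frame (scene)',c*d[0]+s*d[1],-s*d[0]+c*d[1],'yaw deg',np.degrees(p[2]))
outline(img,f,SHORT,(p[0],p[1],.007,p[2]),sc=10,off=(u0,v0))
save('scene14',img)
E
```

```text
0.1547
t 21.05 tcp [0.4387 0.3111 0.1772] head 37.83 zax [-5.0e-04 -1.6e-03 -1.0e+00] F [ 0.04 -0.61 -0.1 ] w 0.0574 q [-0.82  0.59  0.11  2.04 -0.12  0.52  0.04]
total twist [0.0004 0.0007 0.    ] rows 0.011218602468704228
total dp in current frame [-0.001  0.    -0.523]  after turn [ 0.     0.    -0.523] mm 62.81232235416895
pose [ 0.4393  0.3066 -0.9193] edge offsets before last step [(0.25, 6), (0.0, 9), (0.2, 6), (0.0, 7), (0.0, 13), (0.1, 19), (0.0, 6)]
tcp in plate frame (scene) -0.0038977847141699255 0.002220695265249452 yaw deg -52.66929895165654
```

View pics/scene14.png

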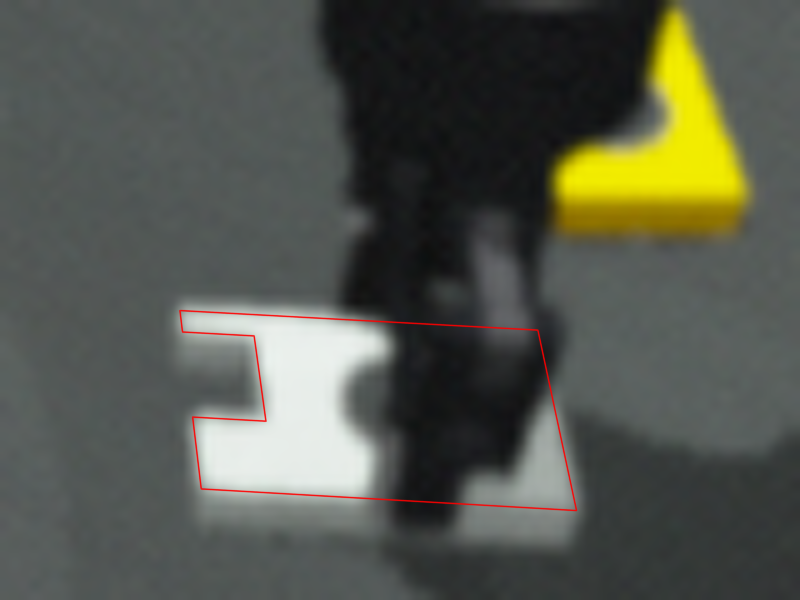

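Request:
apply_moves(
  dp=[
    [0,0,-0.03],
    [0,0,-0.15],
    [0,0,-0.2],
    [0,0,-0.3],
    [0,0,0],
    [0,0,0],
  ],
  twist=[
    [0,0,0],
    [0,0,0],
    [0,0,0],
    [0,0,0],
    [0,0,0],
    [0,0,0],
  ],
  jaw=[255,255,255,255,255,255],
)

```text
clock: 21.7
tcp_pos: [0.4378, 0.3105, 0.2605]
orientation: [2.969, 1.017, -0.008]
contact_force: [-0.0, -0.8, -2.8]
grip_width: 0.0576
```

```bash
python3 plan.py .489 .0075 .27 90
```

```text
0.1547
t 21.7 tcp [0.4378 0.3105 0.2605] head 37.83 zax [-0.0037 -0.0045 -1.    ] F [-0.04 -0.84 -2.76] w 0.0576 q [-0.85  0.44  0.14  2.01 -0.09  0.7   0.01]
total twist [-0.0007  0.0028 -0.4348] rows 6.073903944917286
total dp in current frame [-1.212  2.256 -0.07 ]  after turn [-2.525  0.427 -0.079] mm 307.48148889481763
```

Request:
apply_moves(
  dp=[
    [0,0,-0.05],
    [0,0,-0.05],
    [0,0,-0.05],
    [0,0,0],
    [0,0,0],
    [0,0,0],
    [0,0,0],
    [0,0,0],
    [0,0,0],
  ],
  twist=[
    [0,0.003,-0.062],
    [0,0,-0.062],
    [0,0,-0.062],
    [0,0,-0.062],
    [0,0,-0.062],
    [0,0,-0.062],
    [0,0,-0.06],
    [0,0,0],
    [0,0,0],
  ],
  jaw=[255,255,255,255,255,255,255,255,255],
)

```text
clock: 22.6
tcp_pos: [0.4344, 0.308, 0.2695]
orientation: [-2.19, -2.251, 0.024]
contact_force: [-0.4, 0.4, -1.6]
grip_width: 0.0577
```

```bash
python3 plan.py .489 .0075 .27 90
```

```text
0.1547
t 22.6 tcp [0.4344 0.308  0.2695] head 91.57 zax [-0.0116 -0.0102 -0.9999] F [-0.42  0.41 -1.58] w 0.0577 q [-0.66  0.43 -0.09  2.    0.05  0.73  0.82]
total twist [-0.0056  0.0048  0.0131] rows 0.20993128295925784
total dp in current frame [-2.515  0.386  0.016]  after turn [-2.504  0.455 -0.004] mm 305.37667137970743
```

Request:
apply_moves(
  dp=[
    [0,0,0],
    [0,0,0],
    [-0.31,0.057,0],
    [-0.31,0.057,0],
    [-0.31,0.057,0],
    [-0.31,0.057,0],
    [-0.31,0.057,0],
    [-0.31,0.057,0],
    [-0.31,0.057,0],
    [-0.31,0.057,0],
    [0,0,0],
    [0,0,0],
  ],
  twist=[
    [-0.0056,0.0048,0.013],
    [0,0,0],
    [0,0,0],
    [0,0,0],
    [0,0,0],
    [0,0,0],
    [0,0,0],
    [0,0,0],
    [0,0,0],
    [0,0,0],
    [0,0,0],
    [0,0,0],
  ],
  jaw=[255,255,255,255,255,255,255,255,255,255,255,255],
)

```text
clock: 23.8
tcp_pos: [0.4882, 0.0014, 0.2688]
orientation: [2.238, 2.201, 0.011]
contact_force: [-0.3, 1.0, -2.4]
grip_width: 0.0581
```

```bash
python3 plan.py .489 .0075 .23 90
```

```text
0.1547
t 23.8 tcp [0.4882 0.0014 0.2688] head 89.06 zax [ 0.0063  0.0031 -1.    ] F [-0.32  1.01 -2.42] w 0.0581 q [-0.12  0.36 -0.01  2.11  0.    0.66  1.42]
total twist [ 0.003  -0.0015 -0.0079] rows 0.11974497705353943
total dp in current frame [0.05  0.004 0.324]  after turn [0.051 0.006 0.323] mm 39.28836085614954
```

Request:
apply_moves(
  dp=[
    [0.05,0.005,0.06],
    [0,0,0.09],
    [0,0,0.09],
    [0,0,0.09],
    [0,0,0],
    [0,0,0],
  ],
  twist=[
    [0.003,-0.0015,-0.008],
    [0,0,0],
    [0,0,0],
    [0,0,0],
    [0,0,0],
    [0,0,0],
  ],
  jaw=[255,255,255,255,255,255],
)

```text
clock: 24.4
tcp_pos: [0.4883, 0.0126, 0.2246]
orientation: [-2.211, -2.228, 0.002]
contact_force: [0.6, 0.3, -2.6]
grip_width: 0.0578
```

```bash
python3 plan.py .489 .0075 .215 90; cat > e3.py <<'E'
import sys
from edge import *
f=r.grab_frame('scene'); np.savez('scene%s.npz'%sys.argv[1],**{k:np.array(v) for k,v in f.items()})
u0,v0,u1,v1=215,165,295,225
o=r.get_obs();tp=o['tcp_pos']
L=[(a*1000,b*1000) for a,b in SHORT[0][0]]
z=tp[2]-.1772
p=efit(f,ccw(L,[1,2,3,4,5],1),z+.014,(tp[0]+.0043-.0026,tp[1]-.0013,0),yawfix=True)
p2=efit(f,ccw(L,[1,2,3,4,5,6],1),z+.014,(tp[0]+.0043-.0026,tp[1]-.0013,0))
print('rel stage',((p-[.5435,.0061,0])[:2]*1000).round(2),'plate-tcp',((p[:2]-tp[:2])*1000).round(2))
img=cv2.resize(f['color'][v0:v1,u0:u1],None,fx=10,fy=10,interpolation=cv2.INTER_CUBIC).copy()
outline(img,f,SHORT,(p[0],p[1],z+.007,0),sc=10,off=(u0,v0)); save('scene'+sys.argv[1],img)
E
python3 e3.py 15
```

```text
0.1547
t 24.4 tcp [0.4883 0.0126 0.2246] head 90.45 zax [-0.0026  0.001  -1.    ] F [ 0.59  0.32 -2.57] w 0.0578 q [-0.14  0.44 -0.02  2.13  0.01  0.57  1.41]
total twist [-0.0012 -0.0005  0.0038] rows 0.055620402544778576
total dp in current frame [-0.043  0.006  0.08 ]  after turn [-0.043  0.006  0.08 ] mm 10.868223269566743
pose [0.4907 0.0133 0.    ] edge offsets before last step [(-0.1, 6), (0.2, 6), (0.0, 9), (0.3, 6), (0.0, 7)]
pose [0.4908 0.0127 0.0101] edge offsets before last step [(-0.2, 6), (0.25, 6), (0.1, 9), (0.15, 6), (0.0, 7), (0.0, 9)]
rel stage [-52.84   7.23] plate-tcp [2.46 0.71]
```

View pics/scene15.png

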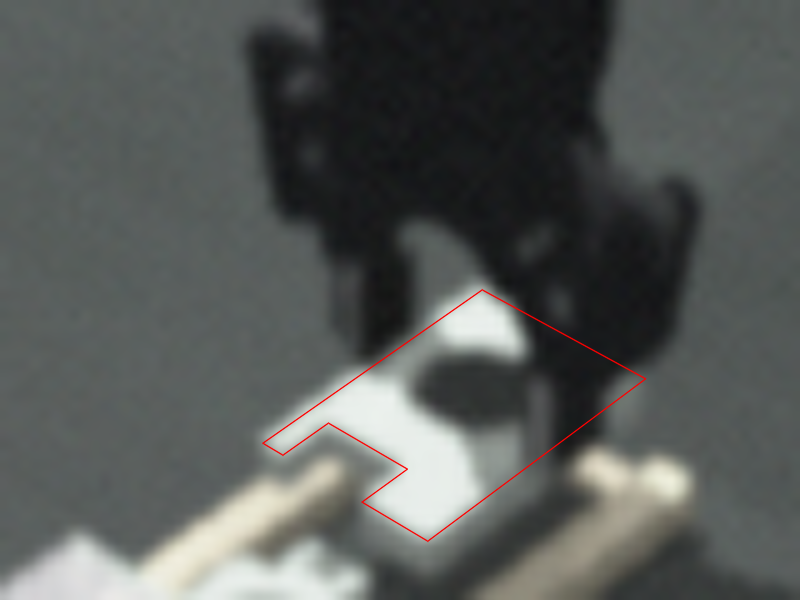

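Request:
apply_moves(
  dp=[
    [-0.043,0,0.04],
    [0,0,0.04],
    [0,0,0],
    [0,0,0],
  ],
  twist=[
    [-0.001,-0.0005,0.004],
    [0,0,0],
    [0,0,0],
    [0,0,0],
  ],
  jaw=[255,255,255,255],
)

```text
clock: 24.85
tcp_pos: [0.4887, 0.0065, 0.215]
orientation: [2.223, 2.218, 0.001]
contact_force: [-0.3, 0.1, -3.0]
grip_width: 0.0574
```

```bash
python3 plan.py .489 .0075 .205 90; python3 e3.py 16; cat > e4.py <<'E'
import sys
from edge import *
f=dict(np.load('scene%s.npz'%sys.argv[1])); tp=r.get_obs()['tcp_pos']; z=tp[2]-.1772+.014
g=cv2.GaussianBlur(f['color'].astype(float).mean(2),(0,0),.6)
L=[(a*1000,b*1000) for a,b in SHORT[0][0]]
for i in(1,3,5):
  best=[]
  for x in np.arange(-.006,.0061,.0005):
    def m(dx): 
      P=seg((tp[0]+.0043-.0026+x+dx,tp[1]-.0013,0),z,L[i],L[i+1],8);q=proj(f,P);return map_coordinates(g,[q[:,1],q[:,0]],order=1).mean()
    best.append(m(.001)-m(-.001))
  k=np.argmin(best); print(i,'x shift mm from expected',-6+.5*k,np.round(best[max(0,k-2):k+3]))
E
python3 e4.py 16
```

```text
0.1547
t 24.85 tcp [0.4887 0.0065 0.215 ] head 89.87 zax [ 1.4e-03 -2.0e-04 -1.0e+00] F [-0.29  0.07 -2.98] w 0.0574 q [-0.13  0.46 -0.01  2.14  0.01  0.54  1.42]
total twist [ 0.0007  0.0001 -0.0011] rows 0.017832426598196643
total dp in current frame [0.008 0.003 0.083]  after turn [0.008 0.003 0.083] mm 10.003540763916877
pose [0.4918 0.0062 0.    ] edge offsets before last step [(0.1, 6), (0.2, 6), (0.0, 9), (0.2, 6), (0.0, 7)]
pose [0.4918 0.0057 0.0184] edge offsets before last step [(-0.05, 6), (0.1, 6), (0.0, 9), (0.2, 6), (0.0, 7), (0.0, 10)]
rel stage [-51.66   0.12] plate-tcp [ 3.19 -0.39]
1 x shift mm from expected 2.0 [-21. -21. -21. -21. -20.]
3 x shift mm from expected 1.5 [-21. -21. -22. -21. -21.]
5 x shift mm from expected 1.5 [-23. -24. -24. -24. -24.]
```

View pics/scene16.png

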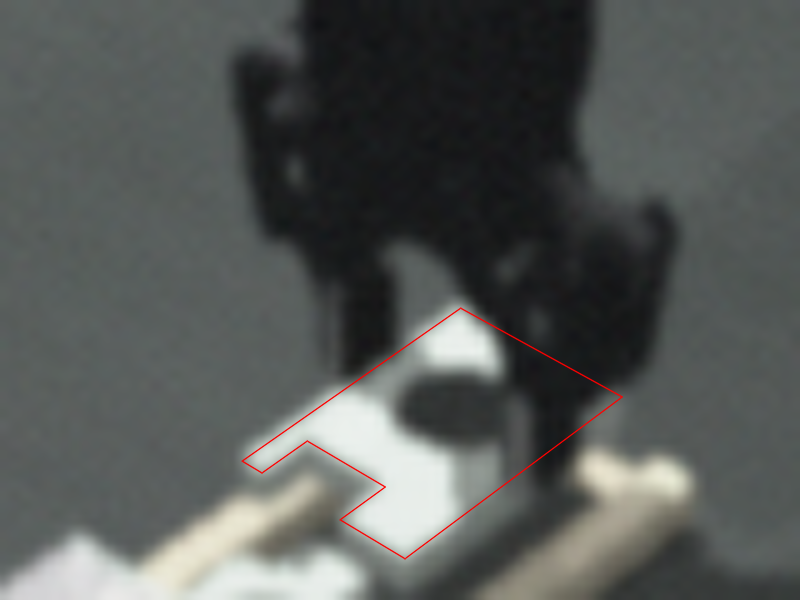

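Request:
apply_moves(
  dp=[
    [0.008,-0.005,0.03],
    [0,0,0.03],
    [0,0,0],
    [0,0,0],
  ],
  twist=[
    [0.001,0,-0.001],
    [0,0,0],
    [0,0,0],
    [0,0,0],
  ],
  jaw=[255,255,255,255],
)

```text
clock: 25.3
tcp_pos: [0.4882, 0.0078, 0.2075]
orientation: [-2.221, -2.222, 0.0]
contact_force: [0.5, -0.0, -2.8]
grip_width: 0.0578
```

```bash
python3 plan.py .488 .0075 .198 90; python3 e3.py 17
```

```text
0.1547
t 25.3 tcp [0.4882 0.0078 0.2075] head 90.02 zax [-1.e-04  1.e-04 -1.e+00] F [ 0.53 -0.03 -2.8 ] w 0.0578 q [-0.13  0.47 -0.01  2.14  0.01  0.53  1.41]
total twist [-0.0001 -0.      0.0002] rows 0.002398961890436878
total dp in current frame [-0.003 -0.001  0.079]  after turn [-0.003 -0.001  0.079] mm 9.469344259695053
pose [0.4909 0.0076 0.    ] edge offsets before last step [(-0.2, 5), (0.2, 6), (0.1, 9), (0.25, 6), (0.0, 7)]
pose [ 0.4906  0.0084 -0.0229] edge offsets before last step [(-0.35, 6), (0.2, 6), (0.2, 9), (0.2, 6), (0.0, 7), (0.05, 9)]
rel stage [-52.64   1.54] plate-tcp [ 2.72 -0.15]
```

View pics/scene17.png

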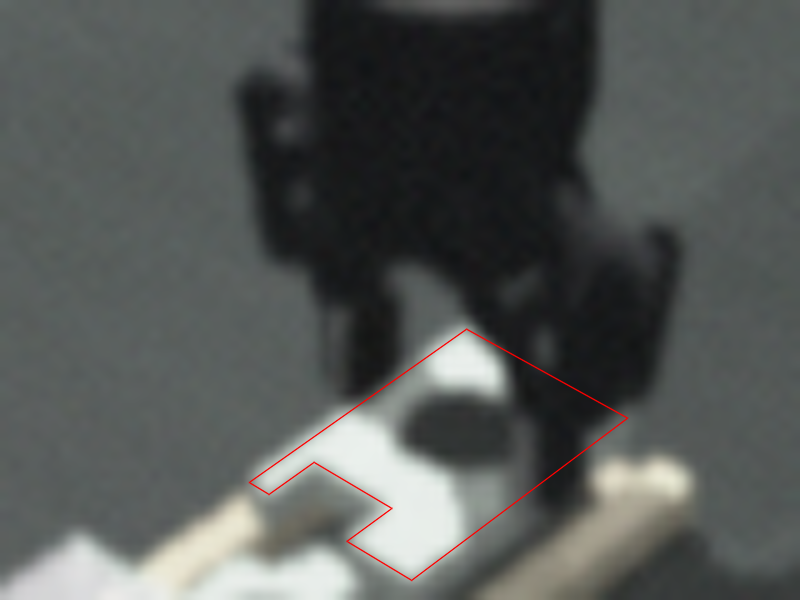

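Request:
apply_moves(
  dp=[
    [-0.003,0,0.03],
    [0,0,0.03],
    [0,0,0.01],
    [0,0,0],
    [0,0,0],
  ],
  twist=[
    [0,0,0],
    [0,0,0],
    [0,0,0],
    [0,0,0],
    [0,0,0],
  ],
  jaw=[255,255,255,255,255],
)

```text
clock: 25.85
tcp_pos: [0.4882, 0.0074, 0.1983]
orientation: [-2.221, -2.222, 0.0]
contact_force: [1.0, -0.5, -1.6]
grip_width: 0.0574
```

```bash
python3 plan.py .488 .0075 .194 90; python3 e3.py 18
```

```text
0.1547
t 25.85 tcp [0.4882 0.0074 0.1983] head 90.02 zax [-1.e-04  0.e+00 -1.e+00] F [ 1.05 -0.47 -1.59] w 0.0574 q [-0.13  0.49 -0.01  2.14  0.01  0.51  1.41]
total twist [-0.0001 -0.      0.0001] rows 0.002180552337991228
total dp in current frame [ 0.001 -0.002  0.036]  after turn [ 0.001 -0.002  0.036] mm 4.316246827681018
pose [0.4907 0.007  0.    ] edge offsets before last step [(-0.4, 5), (0.2, 6), (0.1, 9), (0.25, 6), (0.1, 6)]
pose [ 0.4906  0.0078 -0.0218] edge offsets before last step [(-0.2, 5), (0.3, 6), (0.1, 9), (0.25, 6), (0.0, 6), (0.1, 9)]
rel stage [-52.76   0.88] plate-tcp [ 2.54 -0.41]
```

View pics/scene18.png

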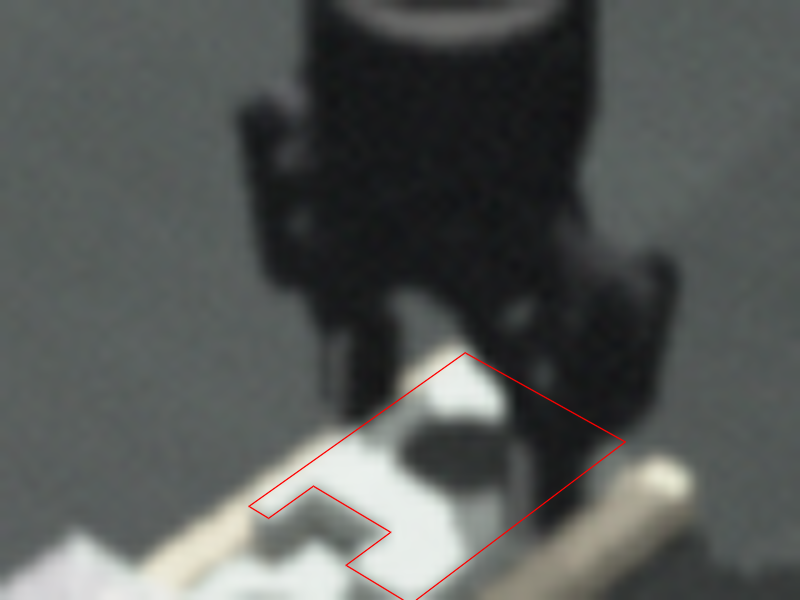

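Request:
apply_moves(
  dp=[
    [0,0,0.025],
    [0,0,0.01],
    [0,0,0],
    [0,0,0],
  ],
  twist=[
    [0,0,0],
    [0,0,0],
    [0,0,0],
    [0,0,0],
  ],
  jaw=[255,255,255,255],
)

```text
clock: 26.3
tcp_pos: [0.4883, 0.0074, 0.1939]
orientation: [2.221, 2.222, 0.0]
contact_force: [0.6, -0.1, -2.2]
grip_width: 0.058
```

```bash
python3 plan.py .488 .0075 .1915 90; python3 e3.py 19
```

```text
0.1547
t 26.3 tcp [0.4883 0.0074 0.1939] head 90.02 zax [ 3.e-04  1.e-04 -1.e+00] F [ 0.64 -0.1  -2.2 ] w 0.058 q [-0.13  0.5  -0.01  2.15  0.01  0.5   1.41]
total twist [ 0.0001 -0.      0.0002] rows 0.002852913495270944
total dp in current frame [ 0.001 -0.003  0.02 ]  after turn [ 0.001 -0.003  0.02 ] mm 2.4193266020241833
pose [0.4909 0.0068 0.    ] edge offsets before last step [(-0.1, 5), (0.25, 6), (0.2, 9), (0.35, 5), (-0.1, 7)]
pose [ 0.491   0.0069 -0.0005] edge offsets before last step [(-0.2, 5), (0.25, 6), (0.1, 9), (0.3, 5), (-0.1, 7), (0.0, 9)]
rel stage [-52.57   0.7 ] plate-tcp [ 2.62 -0.62]
```

View pics/scene19.png

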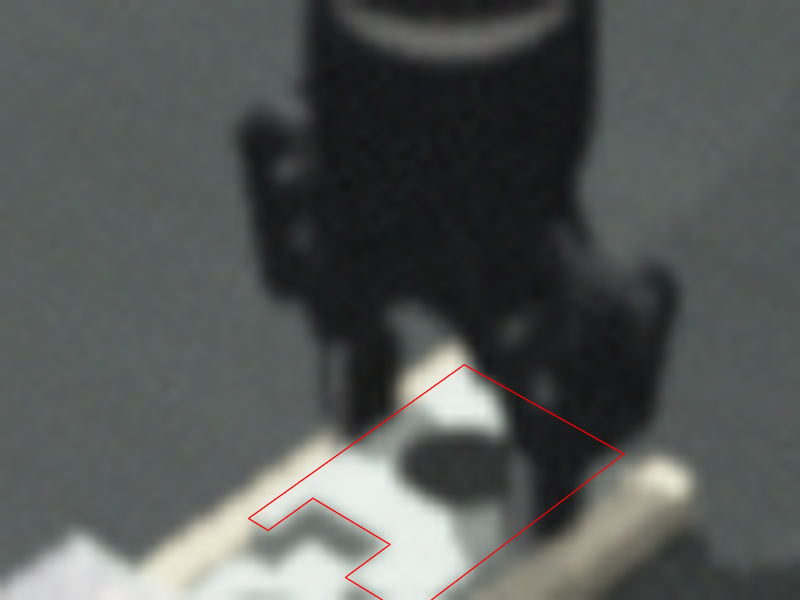

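Request:
apply_moves(
  dp=[
    [0,-0.002,0.02],
    [0,0,0],
    [0,0,0],
    [0,0,0],
    [0,0,0],
    [0,0,0],
    [0,0,0],
    [0,0,0],
  ],
  twist=[
    [0,0,0],
    [0,0,0],
    [0,0,0],
    [0,0,0],
    [0,0,0],
    [0,0,0],
    [0,0,0],
    [0,0,0],
  ],
  jaw=[255,255,255,0,0,0,0,0],
)

```text
clock: 27.15
tcp_pos: [0.4889, 0.0075, 0.1922]
orientation: [2.22, 2.221, 0.004]
contact_force: [0.6, -1.2, 0.2]
grip_width: 0.0855
```

Request:
apply_moves(
  dp=[
    [0,0,-0.1],
    [0,0,-0.2],
    [0,0,-0.3],
    [0,0,-0.3],
    [0,0,-0.3],
    [0,0,0],
  ],
  twist=[
    [0,0,0],
    [0,0,0],
    [0,0,0],
    [0,0,0],
    [0,0,0],
    [0,0,0],
  ],
  jaw=[0,0,0,0,0,0],
)

```text
clock: 27.75
tcp_pos: [0.488, 0.0074, 0.3449]
orientation: [2.22, 2.221, 0.003]
contact_force: [0.1, -0.1, 0.3]
grip_width: 0.085
```

```bash
python3 plan.py .45 .3 .35 90; cat > e5.py <<'E'
from edge import *
f=r.grab_frame('scene'); np.savez('scene20.npz',**{k:np.array(v) for k,v in f.items()})
u0,v0,u1,v1=205,180,285,240
S=[(a*1000,b*1000) for a,b in SHORT[0][0]];L=[(a*1000,b*1000) for a,b in LONG[0][0]]
s=np.array([.5435,.0061,0])
p=efit(f,ccw(S,[0,1,3,5,6,7],1),.02,(s[0]-.053,s[1],0)); print('short rel',((p-s)*1000).round(2))
img=cv2.resize(f['color'][v0:v1,u0:u1],None,fx=10,fy=10,interpolation=cv2.INTER_CUBIC).copy(); save('scene20raw',img)
E
python3 e5.py
```

```text
0.1547
t 27.75 tcp [0.488  0.0074 0.3449] head 90.01 zax [ 2.e-03  5.e-04 -1.e+00] F [ 0.14 -0.1   0.32] w 0.085 q [-0.13  0.24 -0.01  2.05  0.    0.84  1.42]
total twist [ 0.001  -0.0002  0.0001] rows 0.013823561402960248
total dp in current frame [ 2.439 -0.316 -0.042]  after turn [ 2.439 -0.317 -0.042] mm 295.14102245517523
pose [0.4858 0.0067 0.1339] edge offsets before last step [(0.0, 5), (nan, 0), (0.4, 7), (nan, 0), (-0.1, 4), (0.2, 20)]
short rel [-57.68   0.57 133.89]
```

View pics/scene20raw.png

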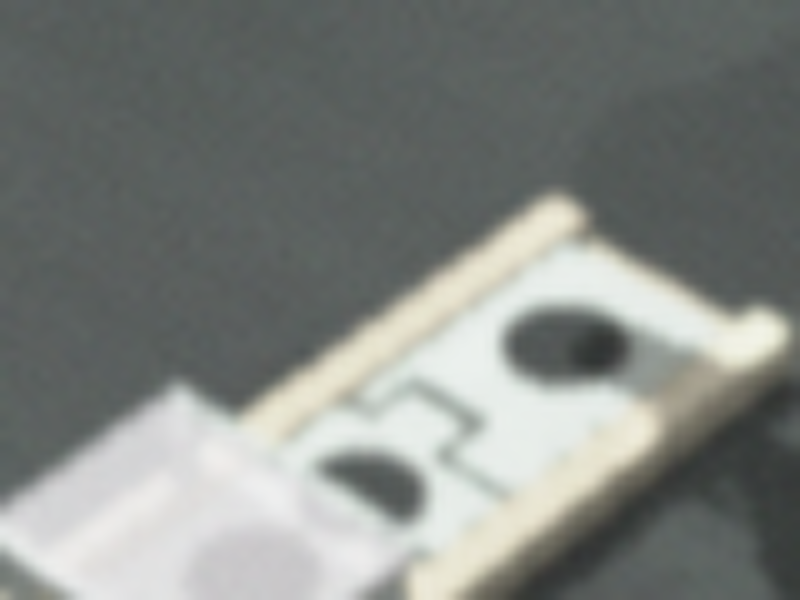

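Request:
apply_moves(
  dp=[
    [0.3,0,0],
    [0.3,0,0],
    [0.3,0,0],
    [0.3,0,0],
    [0.3,0,0],
    [0.3,0,0],
    [0.3,0,0],
    [0.3,0,0],
    [0,0,0],
  ],
  twist=[
    [0,0,0],
    [0,0,0],
    [0,0,0],
    [0,0,0],
    [0,0,0],
    [0,0,0],
    [0,0,0],
    [0,0,0],
    [0,0,0],
  ],
  jaw=[0,0,0,0,0,0,0,0,0],
)

```text
clock: 28.7
tcp_pos: [0.484, 0.3028, 0.3365]
orientation: [-2.225, -2.212, 0.018]
contact_force: [0.0, 1.1, 0.0]
grip_width: 0.0853
```

```bash
cat > e6.py <<'E'
from edge import *
f=r.grab_frame('top'); np.savez('top21.npz',**{k:np.array(v) for k,v in f.items()}); s=np.array([.5475,.008,0])
print(r.get_obs()['tcp_pos'])
u0,v0,u1,v1=222,115,292,210
img=cv2.resize(f['color'][v0:v1,u0:u1],None,fx=8,fy=8,interpolation=cv2.INTER_CUBIC).copy()
g=f['color'].astype(float).mean(2)
# x profile along three y lines in stage frame at z=.02
for yy in(-26,-8,22):
    xs=np.arange(-116,45,1.); q=proj(f,np.c_[s[0]+xs/1000,np.full(len(xs),s[1]+yy/1000),np.full(len(xs),.02)])
    v=map_coordinates(g,[q[:,1],q[:,0]],order=1); w=(xs>-40)&(xs<20)
    print(yy,'dark min near seam x',xs[w][v[w].argmin()],v[w].min().round(), 'near sill',[(int(a),int(b)) for a,b in zip(xs[2:26:2],v[2:26:2])])
save('top21',img)
C=f['z_map']; 
E
python3 e6.py
```

```text
[0.48442983 0.30005833 0.33604706]
-26 dark min near seam x -7.0 181.0 near sill [(-114, 159), (-112, 197), (-110, 232), (-108, 240), (-106, 238), (-104, 229), (-102, 219), (-100, 210), (-98, 224), (-96, 234), (-94, 238), (-92, 238)]
-8 dark min near seam x 13.0 113.0 near sill [(-114, 168), (-112, 204), (-110, 233), (-108, 241), (-106, 240), (-104, 231), (-102, 222), (-100, 213), (-98, 226), (-96, 236), (-94, 240), (-92, 240)]
22 dark min near seam x -7.0 170.0 near sill [(-114, 150), (-112, 189), (-110, 226), (-108, 241), (-106, 241), (-104, 230), (-102, 218), (-100, 205), (-98, 219), (-96, 235), (-94, 239), (-92, 240)]
```

View pics/top21.png

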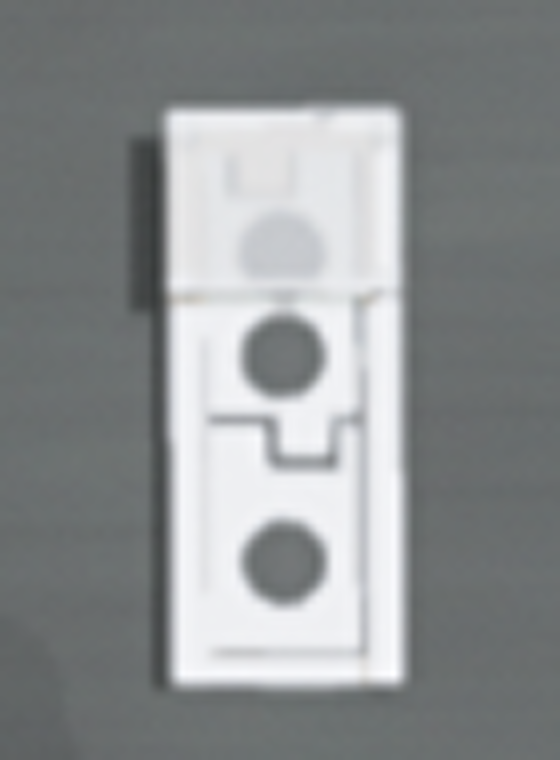

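```bash
python3 - <<'E'
from h import *
print(r.hand_in())
E
```

```text
the job is handed in; nothing more can be done
None
```

Both inserts are in the lane and interlocked, and I handed the job in at about 29 s of the 72 s allowed. The hand-in gave no verdict.

**What I did:** I picked up the long insert, dropped it into the open part of the lane and pushed it with the shut fingertips until the force rose to about 8 N against the end wall. Then I turned the short insert, lowered it over the tongue and let it drop in. The short insert is the white one with the off-centre notch. I never touched the spare (narrow central notch), the yellow look-alike or the bystanders.

**Last checks:**
- **Long insert:** in the scene view after the push, it sat at x about 47.0 mm against 47.5 mm when touching the wall. Its y read about +2 mm, which is within the 4 mm limit but more than the lane's ±1.5 mm play allows, so part of that is measuring error.
- **Short insert:** the final top view shows thin, parallel seams at about -7 mm (towards the long one) and -100 mm (at the sill). That puts it near x = -53 mm. The tongue is in the notch, and both inserts look flat and in line.
- **Arm:** it is clear of everything.

**What failed or disagreed:**
- **Camera offset:** the two cameras differed by about 4 mm in x and 2 mm in y. I settled it using where the jaws centred the plates.
- **Measured height:** the free two-view fit put the plate centres at about 10 mm instead of 7 mm, which I put down to that same offset.
- **Final edge fit:** an automatic fit of the seated short insert failed, giving -57.7 mm and 0.13 rad. The white-on-white edges had too little contrast and the picture contradicts it, so I relied on the seams instead.

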